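# Pack walnuts into the bento with a scoop and lock the lid

## Task

Pack the bento: using the scoop, not your fingers, gather every walnut out of the steel bin (trap them against its end wall and corners so they run onto the blade) and tip them into the bento box. Then close the lid completely and lock it by pushing the pin's rod well through the staple's eyelet (from either side) and leaving it there, and finish with the scoop standing on the cutting board again. Leave the other kitchen things undisturbed.

Things in the scene. Friction and masses are not known exactly. Their poses are not given: they have to be found in the camera images.
- bin: Steel bin fixed to the counter, open on top, 216 (x) x 120 (y) mm outside, inside 210 x 114 mm. Origin: centre of its underside. +x points to the far end. Floor 3 mm thick, flat; walls 3 mm thick; far wall and both long walls 63 mm high, the near wall (at -x) only 28 mm high. It holds the walnuts. Walls and corners are stiff and serve as a backstop for the scoop.
- board: Bamboo cutting board fixed to the counter, 240 (x) x 180 (y) x 12 mm. Origin: centre of its underside, so its top is 12 mm above it. The scoop stands on it at the start and belongs there at the end.
- scoop_grip (a point): Centre of the red grip bar of the loose metal scoop (120 g). The bar is 80 mm long along the scoop's x, 16 mm wide (y), 22 mm tall, its centre 101 mm above the scoop's underside. Scoop x points from the handle to the open front edge. Centre of the blade's underside is at (+10, 0, -101) mm from this point.
- scoop_base (a point): Centre of the underside of the scoop's blade: flat floor plate 90 (x) x 80 (y) x 1.5 mm, rear wall 40 mm high at its -x edge, side walls 30 mm high along the rear 55 mm only; the front 35 mm of the plate is open at front and sides. A post from the rear wall carries the grip bar above the blade, with 88 mm clear beneath it.
- scoop_nose (a point): Middle of the scoop's front edge, at its underside, 45 mm ahead (+x) of scoop_base.
- bento: Steel bento box fixed to the counter, 120 (x) x 190 (y) x 65 mm outside, walls and floor 3 mm. Origin: centre of its underside. Front (-x side) carries a brass staple; the lid is hinged on the far (+x) rim.
- lid_hinge (a point): Middle of the lid's hinge axis, on the far rim of the bento, 65 mm above its underside; axes as the bento, the hinge runs along y.
- lid (a joint): Angle of the bento lid, rad: 0 closed flat on the rim, about 1.57 upright. Flat lid 5 mm thick, 190 mm wide, reaching 144 mm from the hinge (a 24 mm lip past the front wall). The hinge is stiff (about 0.3 N m of friction) and stays where it is left; it must be pushed down all the way. A slot in the lip lets the staple through.
- eyelet (a point): Centre of the hole of the brass staple on the bento front, 70 mm in front of the bento's centre, 79.5 mm above its underside. Hole 14 mm wide (x), from the top of the closed lid (70 mm up) to 89 mm; its axis runs along the bento's y, bars 5 mm thick all round (top of staple 94 mm up), 5 mm along y.
- pin_grip (a point): Centre of the red head of the loose locking pin (40 g): head 22 (along the rod, x) x 18 (y) x 26 mm tall. The pin lies flat; underside 13 mm below this point.
- pin_mid (a point): Middle of the pin's steel rod: 7 mm diameter, straight, runs along the pin's +x from the head, 50 mm free length; this point is 36 mm ahead of the head's centre and 9 mm below it (4 mm above the head's underside).
- pin_tip (a point): Free end of the pin's rod, 25 mm ahead of pin_mid.
- nut0_center (a point): Centre of a brown walnut, 34 mm ball, 14 g, on the bin floor; may be absent. It rolls with some resistance; pinched between blade edge and wall it can jam, and working the scoop a few mm from side to side frees it onto the blade.
- nut1_center (a point): Centre of a brown walnut, 34 mm ball, 14 g, on the bin floor; may be absent. It rolls with some resistance; pinched between blade edge and wall it can jam, and working the scoop a few mm from side to side frees it onto the blade.
- nut2_center (a point): Centre of a brown walnut, 34 mm ball, 14 g, on the bin floor; may be absent. It rolls with some resistance; pinched between blade edge and wall it can jam, and working the scoop a few mm from side to side frees it onto the blade.
- nut3_center (a point): Centre of a brown walnut, 34 mm ball, 14 g, on the bin floor; may be absent. It rolls with some resistance; pinched between blade edge and wall it can jam, and working the scoop a few mm from side to side frees it onto the blade.
- nut4_center (a point): Centre of a brown walnut, 34 mm ball, 14 g, on the bin floor; may be absent. It rolls with some resistance; pinched between blade edge and wall it can jam, and working the scoop a few mm from side to side frees it onto the blade.
- nut5_center (a point): Centre of a brown walnut, 34 mm ball, 14 g, on the bin floor; may be absent. It rolls with some resistance; pinched between blade edge and wall it can jam, and working the scoop a few mm from side to side frees it onto the blade.
- salt: Bystander: glass salt shaker with steel screw cap, 42 mm across, 80 mm tall, loose. Origin: centre of its underside. Leave alone.
- spice: Bystander: amber spice jar with black cap, 46 mm across, 93 mm tall, loose. Origin: centre of its underside. Leave alone.
- oil: Bystander: green glass oil bottle, 60 mm across, 190 mm tall, loose. Origin: centre of its underside. Leave alone.
- mug: Bystander: blue mug, 80 mm across, 90 mm tall, loose. Origin: centre of its underside. Leave alone.
- bowl: Bystander: white bowl, 110 mm across, 45 mm tall, loose. Origin: centre of its underside. Leave alone.
Not all that is in view belongs to the job. Of the things shaped like the part that bears scoop_grip, the aluminium one is meant.

How it is judged (in metres and radians):
On the way, in this order (a step that is already met when the one before it is completed fails the run):
1. every walnut is in the bento box (x of nut0_center in the frame of bento between -0.06 and 0.06 m and y of nut0_center in the frame of bento between -0.095 and 0.095 m and z of nut0_center in the frame of bento between 0 and 0.06 m and x of nut1_center in the frame of bento between -0.06 and 0.06 m and y of nut1_center in the frame of bento between -0.095 and 0.095 m and z of nut1_center in the frame of bento between 0 and 0.06 m and x of nut2_center in the frame of bento between -0.06 and 0.06 m and y of nut2_center in the frame of bento between -0.095 and 0.095 m and z of nut2_center in the frame of bento between 0 and 0.06 m and x of nut3_center in the frame of bento between -0.06 and 0.06 m and y of nut3_center in the frame of bento between -0.095 and 0.095 m and z of nut3_center in the frame of bento between 0 and 0.06 m and x of nut4_center in the frame of bento between -0.06 and 0.06 m and y of nut4_center in the frame of bento between -0.095 and 0.095 m and z of nut4_center in the frame of bento between 0 and 0.06 m and x of nut5_center in the frame of bento between -0.06 and 0.06 m and y of nut5_center in the frame of bento between -0.095 and 0.095 m and z of nut5_center in the frame of bento between 0 and 0.06 m), for 0.2 s.
2. the lid is closed (all of step 1 and value of joint lid below 0.06 rad), for 0.2 s.
3. the pin's rod is through the eyelet above the closed lid (((y of pin_tip in the frame of eyelet above 0.01 m and y of pin_grip in the frame of eyelet below -0.01 m) or (y of pin_tip in the frame of eyelet below -0.01 m and y of pin_grip in the frame of eyelet above 0.01 m)) and x of pin_mid in the frame of eyelet between -0.011 and 0.011 m and z of pin_mid in the frame of eyelet between -0.011 and 0.01 m and angle between the x axis of pin_mid and the y axis of eyelet, either way round below 0.35 rad and value of joint lid below 0.06 rad), for 0.2 s.
At the end, for the whole second after the job is handed in: Every walnut is inside the bento; lid below 0.06 rad; middle of the pin's rod within 14 mm of the eyelet's centre, rod within 0.35 rad of its axis (from either side); scoop standing flat on the board (tilt below 0.1 rad, base centre over the board); scoop and pin at rest (all of step 1 and all of step 3 and x of scoop_base in the frame of board between -0.12 and 0.12 m and y of scoop_base in the frame of board between -0.09 and 0.09 m and z of scoop_base in the frame of board between 0.006 and 0.018 m and angle between scoop_base's own z axis and vertical below 0.1 rad and linear speed of each of scoop, pin below 0.03 m/s); the robot touches nothing.
It fails at once if the fingers touch a walnut (contact force between the fingers and nut0 above 0.3 N or contact force between the fingers and nut1 above 0.3 N or contact force between the fingers and nut2 above 0.3 N or contact force between the fingers and nut3 above 0.3 N or contact force between the fingers and nut4 above 0.3 N or contact force between the fingers and nut5 above 0.3 N).
It fails at once if a bystander is moved more than 30 mm (distance of any of salt, spice, oil, mug, bowl from where it was at the start of the episode above 0.03 m).
Of nut0, nut1, nut2, nut3, nut4, nut5 only 4 to 6 are there at a start; the rules pass over those that are not, and their reading is None.
At some moment in a run one of pin, scoop may be knocked a few centimetres aside while the robot is not near it.
It also fails if it takes over 210 s, if anything falls off the work surface, if the arm or the gripper's body presses on something with over 40 N, if the wrist force passes 120 N, or if a joint passes its speed limit or range.

## Robot

A 6-joint arm with a two-finger parallel gripper is mounted at the origin on the work surface. World frame = base frame: x ahead of the robot, y to its left, z up, the work surface at z = 0. Lengths are in mm, angles in rad, forces in N, time in s.
With the tool pointing down it reaches from about 300 to 850 mm from the base axis. Payload 5.4 kg.
Tool frame: the origin (TCP) lies on the centre line of the jaws, within the pads' length; the fingertips stand 8 mm ahead of it and the grasp point (between the pads) lies 11 mm behind it (manip.finger_overhang is the distance from the TCP to the fingertips, in mm); z points along the fingers, x is the direction in which the jaws open and shut, and the axes are right-handed (so a half turn about z gives the same grasp; the last joint's range is limited). The gripper opens to 85 mm and grips with 20 to 120 N. Pads are 22 mm wide; open, the fingers measure 114 mm over their backs; the gripper's body (76 mm by 85 mm) begins 54 mm behind the grasp point. The pads swing forward as they close: fully open they stand 13 mm farther back than shut.
Start: joints at [0.991, 0.158, 1.597, -0, 1.386, -0.21], TCP at [207.83, 536.109, 201.699] pointing down, gripper open.
Joint ranges: [-2.91, 2.91], [-0.94, 2.29], [0.18, 2.7], [-1.29, 4.43], [0.17, 2.64], [-3, 3]. Speed limits (rad/s): [2.57, 2.57, 3.14, 3.14, 3.14, 3.14].

## Interface

Orientations are given as a unit quaternion [w, x, y, z].
In Python, from cell import manip, eyes, nets gives the robot as it stands.
- The arm moves only by the shell command python3 -m crank 'ROWS' [FORCE]. ROWS is JSON, a list of rows, each a list of 7 numbers: the shift along the world's x, y, z in mm, then the turn, a rotation vector about the world's x, y, z in degrees, then the finger opening in mm, from 0 to 85.4. In form: [[dx, dy, dz, rx, ry, rz, grip], ...]. A call has 1 to 8 rows; each row shifts and turns the pose as measured when the row begins; what a row does not reach is not made up. A row lasts 1/12 s, in which the tool goes at most 41.7 mm and 7.16 degrees, less where a joint would pass 70% of its speed; a pose out of reach is approached as far as the arm can. A call with a gripper value outside its range is refused whole. The fingers move at their own pace and stop on an object; FORCE is the grip in N (left out, the last holds). Time passes only in rows, so rows that do not move let the fingers close. It gives the time, the measured TCP pose, the force and the opening at its end, in the units of the state.
- manip.get_state(): the state, without advancing time (a new reading comes with each control period).
- eyes.read_camera(name): name is "side" or "top" or "wrist"; returns the picture (420x560x3 uint8, blue, green, red); there is no depth.
- eyes.get_calibration(name): a dict with "fx", "fy", "cx", "cy" (pixels), "extrinsics" (4x4, takes a point from camera to world coordinates). Camera axes: x right, y up, looking along -z (the intrinsics and any distortion apply to the point x, -y, -z); pixel columns grow to the right and rows downward; lengths in mm; the calibration is good to about 2 mm. A picture is of the moment at which its call begins: read the wrist's pose just before it. get_calibration takes no time and is no camera call; for the wrist camera it gives the pose at the moment of the call.
- manip.hand_in(): hands the job in, once; it reports no verdict.
Trained networks look in the newest picture that a camera, given by its name, has taken for a name from the list of things; names that differ only in an ending like _2 or _b are one class to them, and where a whole thing is asked for, a point or a joint stands for the part that bears it (a point fixed in the world has none). Each returns a list of dicts, best first, with "conf" (0 to 1); they miss things now and then, are a little off and sometimes report something else, mostly with a low value. They report only what shows in the picture. A call takes as long as a camera call. They do not tell look-alikes from the thing itself.
- nets.find_in(camera, thing): "rect" ([centre column, centre row, width, height] in pixels, round what is visible of it).
The state is a dict: "t": time; "q": joint angles; "qd": joint speeds; "joint_torque": joint torques, N m; "eef_pos": TCP position; "ee_rot": TCP orientation; "wrist_force": force on the tool from outside, world axes, zero at the start; "ft_torque": the same for the moment, N m; "opening": finger opening in mm.
Only numpy, scipy, OpenCV 4.12 (cv2) and the standard library are available. Lean on these libraries where they do the work, as an engineer would, in place of code of your own. Each camera call takes 0.05 s, during which the arm holds its last target. There are 200 camera calls.

## Working session

There is one attempt and no reset: what is moved stays moved. The work goes in short steps, Python scripts to look and compute and a shell command to move; the robot and the scene stay as the last step left them, time stands still between calls to the robot, and variables do not carry over. Pictures are saved under pics/ and viewed, about 12 in all and at most 16, crops included, and the job is handed in when it is done.

```bash
ls; mkdir -p pics; python3 - <<'E'
from cell import manip, eyes, nets
import cv2
print(manip.get_state())
for c in ["top","side"]:
    im=eyes.read_camera(c); cv2.imwrite(f"pics/{c}0.png",im)
    k=eyes.get_calibration(c); print(c,k)
    for t in ["bin","board","scoop_grip","bento","lid","eyelet","pin_grip","nut0_center","salt","spice","oil","mug","bowl"]:
        try:
            print(t,[(d["rect"] and [round(float(v)) for v in d["rect"]],round(d["conf"],2)) for d in nets.find_in(c,t)][:8])
        except Exception as e: print(t,e)
E
```

```text
pics
{'t': 0.0, 'q': array([ 9.90861645e-01,  1.59064089e-01,  1.59825164e+00, -6.75943176e-06,
        1.38619339e+00, -2.10080104e-01]), 'qd': array([ 0.00069272,  0.00126759, -0.00084163, -0.00071778, -0.0005002 ,
        0.00020892]), 'joint_torque': array([-8.15101066e-04, -3.96019328e+01, -3.31422365e+01, -3.72818349e-04,
        8.64643865e-03,  3.32406763e-06]), 'eef_pos': array([207.49081069, 535.54736531, 200.69878463]), 'ee_rot': array([ 3.67727753e-04,  8.25068916e-01,  5.65031295e-01, -8.84873319e-04]), 'wrist_force': array([-0.23689879,  0.28380322, -0.12367057]), 'ft_torque': array([ 0.02255467, -0.0129072 , -0.04463534]), 'opening': 85.36420644713967}
top {'fx': 430.18894825339, 'fy': 430.18894825339, 'cx': 278.5980541984801, 'cy': 210.3864106067214, 'extrinsics': array([[-1.36257177e-02,  9.97767344e-01, -6.53809356e-02,
         4.82795529e+02],
       [-9.99906411e-01, -1.35162054e-02,  2.11703981e-03,
         3.33767523e+01],
       [ 1.22861103e-03,  6.54036628e-02,  9.97858132e-01,
         1.24457202e+03],
       [ 0.00000000e+00,  0.00000000e+00,  0.00000000e
[... 1330 characters left out ...]
02, 108, 70], 0.72), ([391, 283, 31, 83], 0.65)]
board [([306, 255, 99, 47], 0.72), ([323, 302, 13, 12], 0.48), ([393, 283, 34, 81], 0.22)]
scoop_grip [([210, 314, 48, 55], 0.66), ([319, 236, 36, 46], 0.58), ([367, 219, 19, 38], 0.4), ([237, 272, 24, 21], 0.17)]
bento [([273, 175, 53, 87], 0.91)]
lid [([292, 164, 12, 64], 0.78)]
eyelet [([273, 173, 53, 91], 0.73), ([237, 273, 27, 13], 0.56)]
pin_grip [([314, 303, 105, 69], 0.57), ([236, 272, 29, 19], 0.42)]
nut0_center []
salt []
spice [([318, 239, 34, 44], 0.64), ([337, 298, 8, 7], 0.26)]
oil [([390, 282, 32, 84], 0.58), ([272, 174, 53, 88], 0.37)]
mug [([270, 363, 51, 62], 0.68)]
bowl [([257, 164, 34, 16], 0.67), ([323, 302, 13, 6], 0.66)]
```

```bash
python3 - <<'E'
import cv2,numpy as np
a=cv2.imread("pics/top0.png"); b=cv2.imread("pics/side0.png")
cv2.imwrite("pics/v1.png",cv2.resize(a[95:320,80:480],(800,450),interpolation=cv2.INTER_CUBIC))
cv2.imwrite("pics/v2.png",cv2.resize(b[110:410,160:440],(560,600),interpolation=cv2.INTER_CUBIC))
E
```

```text
(no output)
```

View pics/v1.png

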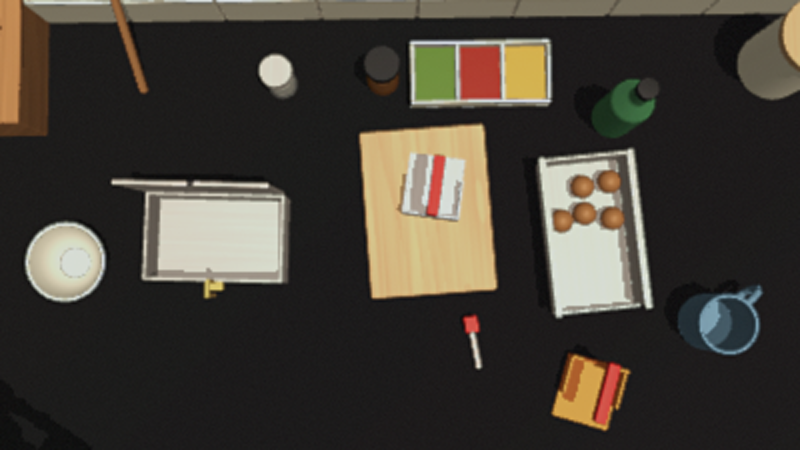

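View pics/v2.png

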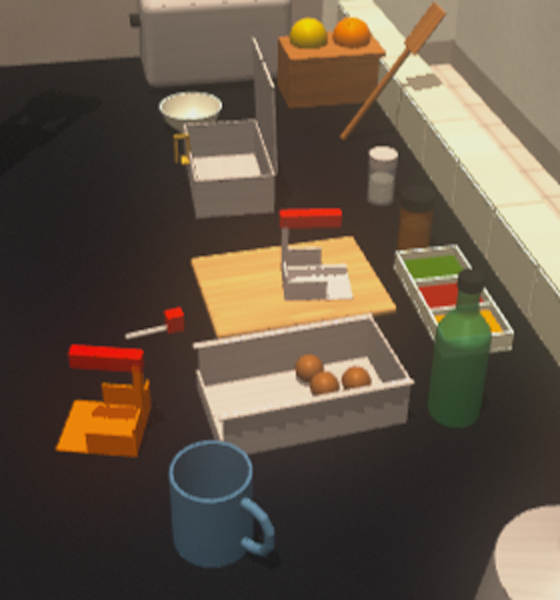

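```bash
cat > h.py <<'E'
from cell import manip, eyes, nets
import cv2,numpy as np
from scipy.spatial.transform import Rotation as R
def bp(K,px,z):
    E=np.array(K["extrinsics"]); d=E[:3,:3]@np.array([(px[0]-K["cx"])/K["fx"],-(px[1]-K["cy"])/K["fy"],-1.])
    s=(z-E[2,3])/d[2]; return E[:3,3]+s*d
def pj(K,P):
    E=np.array(K["extrinsics"]); c=E[:3,:3].T@(np.atleast_2d(P)-E[:3,3]).T
    return np.stack([K["cx"]+K["fx"]*c[0]/-c[2],K["cy"]-K["fy"]*c[1]/-c[2]],1)
def rot():
    w,x,y,z=manip.get_state()["ee_rot"]; return R.from_quat([x,y,z,w])
def st():
    s=manip.get_state(); M=rot().as_matrix()
    print("t%.1f"%s["t"],"tcp",s["eef_pos"].round(1),"xax",M[:,0].round(3),"zax",M[:,2].round(3),"F",s["wrist_force"].round(1),"T",s["ft_torque"].round(2),"op",round(s["opening"],1),"q",s["q"].round(2))
E
python3 - <<'E'
from h import *
K=eyes.get_calibration("top")
g=lambda n,pts,z:print(n,[tuple(bp(K,(80+u/2,95+v/2),zz)[:2].round(0)) for (u,v),zz in zip(pts,np.broadcast_to(z,len(pts)))])
g("bin FL FR NL NR",[(539,158),(634,150),(557,316),(650,306)],[63,63,28,63])
g("bento NL NR FR FL",[(143,280),(288,283),(288,193),(145,190)],65)
g("board FL FR NR NL",[(360,133),(485,125),(497,289),(372,298)],12)
g("bar far near",[(441,155),(431,216)],124)
g("pin head tip",[(471,324),(478,367)],[26,4])
g("eye",[(213,287)],90)
g("nuts",[(582,187),(609,182),(585,213),(612,218),(562,221)],20)
g("lid top",[(111,182),(272,186)],209)
E
```

```text
bin FL FR NL NR [(np.float64(658.0), np.float64(-167.0)), (np.float64(668.0), np.float64(-299.0)), (np.float64(439.0), np.float64(-193.0)), (np.float64(452.0), np.float64(-314.0))]
bento NL NR FR FL [(np.float64(497.0), np.float64(380.0)), (np.float64(490.0), np.float64(181.0)), (np.float64(614.0), np.float64(181.0)), (np.float64(621.0), np.float64(378.0))]
board FL FR NR NL [(np.float64(706.0), np.float64(83.0)), (np.float64(715.0), np.float64(-98.0)), (np.float64(478.0), np.float64(-111.0)), (np.float64(468.0), np.float64(68.0))]
bar far near [(np.float64(655.0), np.float64(-28.0)), (np.float64(575.0), np.float64(-13.0))]
pin head tip [(np.float64(430.0), np.float64(-71.0)), (np.float64(367.0), np.float64(-82.0))]
eye [(np.float64(486.0), np.float64(279.0))]
nuts [(np.float64(622.0), np.float64(-235.0)), (np.float64(629.0), np.float64(-273.0)), (np.float64(585.0), np.float64(-238.0)), (np.float64(577.0), np.float64(-276.0)), (np.float64(574.0), np.float64(-205.0))]
lid top [(np.float64(614.0), np.float64(377.0)), (np.float64(607.0), np.float64(182.0))]
```

```bash
python3 -m crank '[[0,0,40,0,0,0,85],[0,0,30,0,0,0,85],[23,-33,0,0,0,2,85],[23,-33,0,0,0,2,85],[23,-33,0,0,0,2,85],[23,-33,0,0,0,2,85],[23,-33,0,0,0,2.6,85],[23,-33,0,0,0,0,85]]' 40
python3 -m crank '[[23,-33,0,0,0,0,85],[23,-33,0,0,0,0,85],[23,-33,0,0,0,0,85],[23,-33,0,0,0,0,85],[23,-33,0,0,0,0,85],[23,-33,0,0,0,0,85],[23,-33,0,0,0,0,85],[23,-33,0,0,0,0,85]]'
python3 -c "
from h import *
st()"
```

```text
t: 2.07
eef_pos: [344.3, 334.5, 274.3]
ee_rot: [0.001, 0.762, 0.648, 0.001]
wrist_force: [1.2, 0.6, -0.4]
opening: 85.3
t: 2.73
eef_pos: [532.5, 58.7, 276.6]
ee_rot: [0.002, 0.762, 0.648, 0.004]
wrist_force: [1.0, 0.3, -0.7]
opening: 84.9
t2.7 tcp [532.5  58.7 276.6] xax [0.16  0.987 0.003] zax [ 0.009  0.002 -1.   ] F [ 1.   0.3 -0.7] T [-0.03 -0.02 -0.08] op 84.9 q [-0.12  0.01  1.61  0.    1.52 -1.53]
```

```bash
python3 -m crank '[[27,-26,0,0,0,0,85],[27,-26,0,0,0,0,85],[27,-26,0,0,0,0,85],[0,0,-10,0,0,0,85],[0,0,0,0,0,0,85]]'
python3 - <<'E'
from h import *
im=eyes.read_camera("wrist");st();K=eyes.get_calibration("wrist")
print(K["fx"],K["cx"],K["cy"],np.array(K["extrinsics"]).round(3).tolist())
cv2.imwrite("pics/w1.png",im)
E
```

```text
t: 3.15
eef_pos: [619.6, -32.5, 264.4]
ee_rot: [0.003, 0.765, 0.644, 0.003]
wrist_force: [0.1, -0.1, -0.8]
opening: 84.5
t3.2 tcp [619.8 -32.7 265.5] xax [0.17  0.986 0.001] zax [ 0.01  -0.001 -1.   ] F [ 0.2 -0.6 -0.3] T [ 0.02  0.04 -0.04] op 84.9 q [-0.25  0.23  1.39  0.    1.51 -1.65]
318.36155470528155 284.74270791903496 211.0913007217204 [[0.17, -0.941, -0.293, 547.205], [0.986, 0.162, 0.05, -19.403], [0.0, -0.297, 0.955, 437.049], [0.0, 0.0, 0.0, 1.0]]
```

View pics/w1.png

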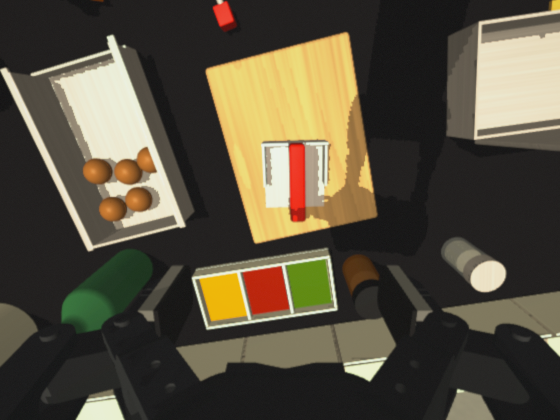

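```bash
python3 - <<'E'
from h import *
K=eyes.get_calibration("wrist"); im=cv2.imread("pics/w1.png")
hsv=cv2.cvtColor(im,cv2.COLOR_BGR2HSV)
m=((hsv[...,0]<6)|(hsv[...,0]>174))&(hsv[...,1]>180)&(hsv[...,2]>120)
m[:,:280]=0;m[:,320:]=0;m[240:]=0
c=max(cv2.findContours(m.astype(np.uint8),0,2)[0],key=cv2.contourArea);r=cv2.minAreaRect(c);print(r)
b=cv2.boxPoints(r);print([bp(K,p,124)[:2].round(1) for p in b])
for n,p,z in [("nuts",(97,171),20),("",(127,171),20),("",(148,159),20),("",(112,208),20),("",(138,199),20),("binFL",(184,225),63),("FR",(90,248),63),("NL",(112,38),63),("NR",(5,70),63)]: print(n,bp(K,p,z)[:2].round(0))
E
```

```text
((296.5, 182.0), (76.0, 15.0), 90.0)
[array([577.1, -20.2]), array([579.5,  -5.9]), array([656.3, -17.7]), array([653.6, -33.1])]
nuts [ 579. -276.]
 [ 585. -237.]
 [ 575. -205.]
 [ 631. -273.]
 [ 625. -234.]
binFL [ 659. -166.]
FR [ 668. -292.]
NL [ 443. -186.]
NR [ 453. -310.]
```

```bash
python3 -m crank '[[-3,13,-20,0,0,0,85],[0,0,-35,0,0,0,85],[0,0,-35,0,0,0,85],[0,0,-35,0,0,0,85],[0,0,-20,0,0,0,85],[0,0,0,0,0,0,85],[0,0,0,0,0,0,85]]'
python3 -c "
from h import *
st()"
```

```text
t: 3.78
eef_pos: [614.6, -11.8, 124.3]
ee_rot: [0.008, 0.762, 0.647, 0.008]
wrist_force: [0.4, -0.1, 0.2]
opening: 85.2
t3.8 tcp [614.6 -11.8 124.3] xax [0.162 0.987 0.001] zax [ 0.023 -0.002 -1.   ] F [ 0.4 -0.1  0.2] T [ 0.02 -0.02 -0.01] op 85.2 q [-0.22  0.31  1.58  0.    1.23 -1.63]
```

```bash
python3 -m crank '[[2,-7,-11,0,1.3,0,85],[0,0,-11,0,0,0,85],[0,0,0,0,0,0,85],[0,0,0,0,0,0,60],[0,0,0,0,0,0,40],[0,0,0,0,0,0,5],[0,0,0,0,0,0,5],[0,0,0,0,0,0,5]]' 60
python3 -m crank '[[0,0,0,0,0,0,5],[0,0,0,0,0,0,5],[0,0,0,0,0,0,5],[0,0,0,0,0,0,5],[0,0,0,0,0,0,5]]' 90
python3 -c "
from h import *
st()"
```

```text
t: 4.45
eef_pos: [621.7, -16.4, 114.2]
ee_rot: [0.008, 0.761, 0.649, 0.005]
wrist_force: [0.6, 0.1, -0.0]
opening: 25.3
t: 4.87
eef_pos: [622.0, -16.5, 115.0]
ee_rot: [0.008, 0.761, 0.649, 0.005]
wrist_force: [-0.6, 0.0, -0.5]
opening: 5.2
t4.9 tcp [622.  -16.5 115. ] xax [ 0.158  0.987 -0.003] zax [ 0.018 -0.006 -1.   ] F [-0.6  0.  -0.5] T [0.   0.02 0.02] op 5.2 q [-0.22  0.34  1.56 -0.    1.22 -1.63]
```

```bash
python3 -m crank '[[0,0,0,0,0,0,85],[0,0,0,0,0,0,85],[0,0,0,0,0,0,85],[0,0,0,0,0,0,85],[0,0,30,0,0,0,85],[0,0,30,0,0,0,85],[0,0,30,0,0,0,85],[0,0,0,0,0,0,85]]'
python3 - <<'E'
from h import *
im=eyes.read_camera("wrist");st();K=eyes.get_calibration("wrist")
cv2.imwrite("pics/w2.png",im)
hsv=cv2.cvtColor(im,cv2.COLOR_BGR2HSV)
m=((hsv[...,0]<6)|(hsv[...,0]>174))&(hsv[...,1]>180)&(hsv[...,2]>120)
for c in cv2.findContours(m.astype(np.uint8),0,2)[0]:
    if cv2.contourArea(c)>100: r=cv2.minAreaRect(c);print(r,bp(K,r[0],124).round(0))
E
```

```text
t: 5.53
eef_pos: [618.6, -15.9, 204.6]
ee_rot: [0.005, 0.761, 0.649, 0.003]
wrist_force: [1.1, -0.4, 0.9]
opening: 85.1
t5.6 tcp [617.4 -15.7 201.6] xax [ 0.159  0.987 -0.002] zax [ 0.006 -0.003 -1.   ] F [ 0.4 -0.2  0.5] T [-0.01 -0.02  0.  ] op 85.0 q [-0.22  0.26  1.48 -0.    1.4  -1.63]
((249.69232177734375, 316.4615478515625), (48.636802673339844, 43.14555358886719), 78.69007110595703) [715. -63. 124.]
((280.0, 200.5), (91.0, 18.0), 90.0) [611. -18. 124.]
((199.5, 6.5), (13.0, 21.0), 90.0) [467. -50. 124.]
```

View pics/w2.png

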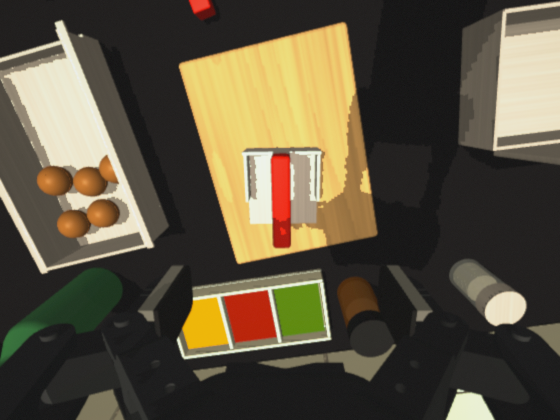

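```bash
python3 - <<'E'
from h import *
K1=eyes.get_calibration("top");K2=eyes.get_calibration("side")
from scipy.optimize import least_squares
f=lambda P:np.r_[pj(K1,P)[0]-[298,187.7],pj(K2,P)[0]-[315,219]]
s=least_squares(f,[615,-20,110]);print(s.x,s.fun)
im=eyes.read_camera("side")
tcp=manip.get_state()["eef_pos"];print(tcp,pj(K2,[tcp,tcp-[0,0,8],[617,-19,113],[617,-19,124]]))
cv2.imwrite("pics/s2.png",cv2.resize(im[100:320,220:420],(600,660)[:2],interpolation=cv2.INTER_CUBIC)[:600])
E
```

```text
[615.17079375 -20.98202331 111.80849145] [-0.08180129  0.50768502  0.4991371  -0.05561863]
[616.00128454 -15.36228452 198.97091884] [[316.29852898 188.13428436]
 [316.20495141 190.94590307]
 [316.02409349 218.08954912]
 [316.1483646  214.45193078]]
```

View pics/s2.png

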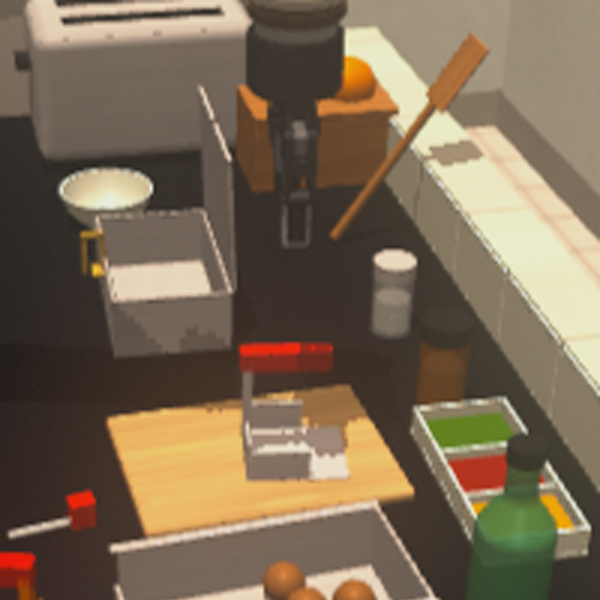

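```bash
python3 -m crank '[[0,-2,-35,0,0,0,85],[0,-1,-35,0,0,0,85],[0,-1,-30,0,0,0,85],[0,0,-10,0,0.5,0,85],[0,0,0,0,0,0,85],[0,0,0,0,0,0,85],[0,0,0,0,0,0,85]]'
python3 -c "
from h import *
print(manip.finger_overhang)
st()"
```

```text
t: 6.22
eef_pos: [612.7, -18.6, 81.7]
ee_rot: [-0.004, 0.761, 0.649, -0.005]
wrist_force: [-0.2, -0.2, 0.7]
opening: 84.9
8.0
t6.2 tcp [612.7 -18.6  81.7] xax [ 0.158  0.987 -0.003] zax [-0.012 -0.001 -1.   ] F [-0.2 -0.2  0.7] T [ 0.02  0.01 -0.05] op 84.9 q [-0.23  0.38  1.58 -0.    1.2  -1.64]
```

```bash
python3 -m crank '[[3,0,12,0,-0.7,0,85],[0,0,0,0,0,0,85],[0,0,0,0,0,0,85]]'
python3 -c "
from h import *
st();st()"
python3 -m crank '[[0,0,0,0,0,0,12],[0,0,0,0,0,0,12],[0,0,0,0,0,0,12],[0,0,0,0,0,0,12],[0,0,0,0,0,0,12],[0,0,0,0,0,0,12]]' 90
python3 -c "
from h import *
st()"
```

```text
t: 6.47
eef_pos: [618.7, -19.0, 99.3]
ee_rot: [0.003, 0.761, 0.649, 0.002]
wrist_force: [0.4, 0.8, -0.7]
opening: 85.0
t6.5 tcp [618.7 -19.   99.3] xax [ 0.158  0.987 -0.001] zax [ 0.008 -0.002 -1.   ] F [ 0.4  0.8 -0.7] T [ 0.01  0.05 -0.01] op 85.0 q [-0.23  0.36  1.57 -0.    1.21 -1.64]
t6.5 tcp [618.7 -19.   99.3] xax [ 0.158  0.987 -0.001] zax [ 0.008 -0.002 -1.   ] F [ 0.4  0.8 -0.7] T [ 0.01  0.05 -0.01] op 85.0 q [-0.23  0.36  1.57 -0.    1.21 -1.64]
t: 6.97
eef_pos: [621.5, -19.5, 103.8]
ee_rot: [0.006, 0.761, 0.649, 0.005]
wrist_force: [0.3, -0.1, -0.1]
opening: 12.5
t7.0 tcp [621.5 -19.5 103.8] xax [ 0.158  0.987 -0.001] zax [ 0.015 -0.004 -1.   ] F [ 0.3 -0.1 -0.1] T [-0.   -0.01  0.03] op 12.5 q [-0.23  0.35  1.57 -0.    1.21 -1.64]
```

```bash
python3 - <<'E'
from h import *
im=eyes.read_camera("wrist");st();im2=eyes.read_camera("side");st()
cv2.imwrite("pics/w3.png",np.hstack([im[60:420,140:440],cv2.resize(im2[110:290,240:400],(320,360),interpolation=cv2.INTER_CUBIC)]))
E
```

```text
t7.0 tcp [621.4 -19.5 103.7] xax [ 0.158  0.987 -0.001] zax [ 0.015 -0.004 -1.   ] F [-0.1  0.5  0.5] T [ 0.04 -0.01  0.01] op 12.0 q [-0.23  0.35  1.57 -0.    1.21 -1.64]
t7.1 tcp [621.4 -19.5 103.7] xax [ 0.158  0.987 -0.001] zax [ 0.015 -0.004 -1.   ] F [-1.4 -0.3  0.1] T [-0.07 -0.04  0.02] op 12.1 q [-0.23  0.35  1.57 -0.    1.21 -1.64]
```

View pics/w3.png

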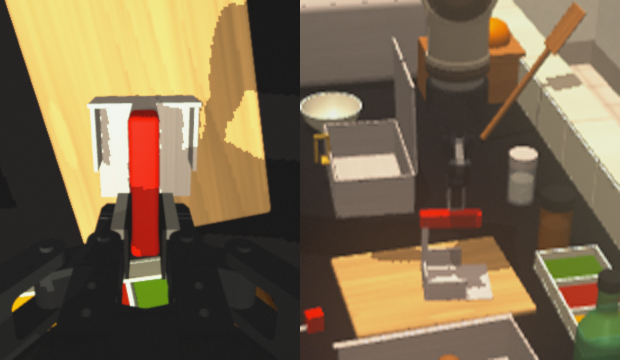

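```bash
python3 -m crank '[[0,0,0,0,0,0,85],[0,0,0,0,0,0,85],[0,0,0,0,0,0,85],[0,0,0,0,0,0,85]]'
python3 -m crank '[[-2,0,-12,0,0.8,0,85],[0,0,-10,0,0,0,85],[0,0,-6,0,0,0,85],[0,0,-3,0,0,0,85]]'
python3 -c "
from h import *
st();eyes.read_camera('top');st();eyes.read_camera('top');eyes.read_camera('top');st()"
```

```text
t: 7.4
eef_pos: [621.0, -19.4, 103.0]
ee_rot: [0.006, 0.761, 0.649, 0.004]
wrist_force: [0.0, -0.4, -1.1]
opening: 60.2
t: 7.73
eef_pos: [619.0, -19.5, 69.4]
ee_rot: [0.001, 0.761, 0.649, -0.001]
wrist_force: [-0.0, -1.5, -0.7]
opening: 85.1
t7.7 tcp [619.  -19.5  69.4] xax [ 0.158  0.987 -0.004] zax [-0.001 -0.004 -1.   ] F [-0.  -1.5 -0.7] T [-0.04 -0.02 -0.02] op 85.1 q [-0.22  0.4   1.58 -0.    1.16 -1.63]
t7.8 tcp [618.4 -19.4  68.7] xax [ 0.158  0.987 -0.004] zax [-0.002 -0.003 -1.   ] F [-1.3  0.7 -0.4] T [0.01 0.01 0.03] op 85.1 q [-0.22  0.4   1.58 -0.    1.16 -1.63]
t7.9 tcp [619.4 -19.6  70.5] xax [ 0.158  0.987 -0.004] zax [ 0.    -0.004 -1.   ] F [ 0.3 -0.8 -0.7] T [0.05 0.02 0.01] op 84.8 q [-0.22  0.4   1.58 -0.    1.17 -1.63]
```

```bash
python3 -m crank '[[0,0,0,0,0,0,8],[0,0,0,0,0,0,8],[0,0,0,0,0,0,8],[0,0,0,0,0,0,8],[0,0,0,0,0,0,8],[0,0,0,0,0,0,8]]' 90
python3 -c "
from h import *
st()"
```

```text
t: 8.38
eef_pos: [621.2, -19.9, 73.1]
ee_rot: [0.003, 0.761, 0.649, 0.0]
wrist_force: [1.1, -0.0, 0.4]
opening: 14.3
t8.4 tcp [621.2 -19.9  73.1] xax [ 0.158  0.987 -0.004] zax [ 0.005 -0.005 -1.   ] F [ 1.1 -0.   0.4] T [-0.11 -0.03  0.04] op 14.3 q [-0.22  0.4   1.57 -0.    1.17 -1.63]
```

```bash
python3 -m crank '[[0,0,0,0,0,0,8],[0,0,10,0,0,0,8],[0,0,20,0,0,0,8],[0,0,20,0,0,0,8],[0,0,0,0,0,0,8]]' 90
python3 - <<'E'
from h import *
im=eyes.read_camera("wrist");st();im2=eyes.read_camera("side");st()
cv2.imwrite("pics/w4.png",np.hstack([im[60:420,140:440],cv2.resize(im2[110:290,240:400],(320,360),interpolation=cv2.INTER_CUBIC)]))
E
```

```text
t: 8.8
eef_pos: [619.2, -19.5, 124.2]
ee_rot: [0.002, 0.761, 0.649, -0.001]
wrist_force: [0.4, 0.3, -0.3]
opening: 14.1
t8.8 tcp [618.3 -19.3 122.2] xax [ 0.158  0.987 -0.004] zax [-0.002 -0.003 -1.   ] F [ 0.7 -0.9 -1.4] T [-0.03  0.02 -0.03] op 14.0 q [-0.22  0.34  1.54 -0.    1.26 -1.64]
t8.9 tcp [617.2 -19.1 120.3] xax [ 0.158  0.987 -0.003] zax [-0.005 -0.003 -1.   ] F [ 0.   0.1 -1.8] T [0.01 0.03 0.02] op 13.9 q [-0.22  0.34  1.55 -0.    1.26 -1.64]
```

View pics/w4.png

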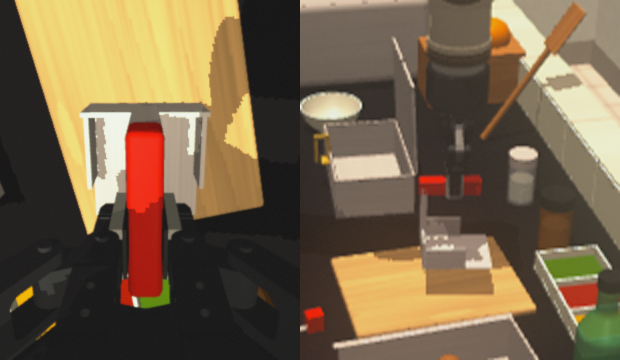

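```bash
cat >> h.py <<'E'
def box(c,yaw,L,W,z):
    a=np.radians(yaw);x=np.array([np.cos(a),np.sin(a)]);y=np.array([-x[1],x[0]])
    return np.array([np.r_[np.array(c)+sx*x*L/2+sy*y*W/2,zz] for (sx,sy),zz in zip([(1,1),(1,-1),(-1,-1),(-1,1)],np.broadcast_to(z,4))])
def red(im):
    h=cv2.cvtColor(im,cv2.COLOR_BGR2HSV); return (((h[...,0]<6)|(h[...,0]>174))&(h[...,1]>170)&(h[...,2]>90)).astype(np.uint8)
def bar(dz=11+25,win=45):
    "bar centre x,z from the side camera, y from the arm"
    im=eyes.read_camera("side");K=eyes.get_calibration("side");p=manip.get_state()["eef_pos"]
    u,v=pj(K,p+[0,0,dz])[0].astype(int)
    m=red(im);k=np.zeros_like(m);k[max(v-win,0):v+win,max(u-win,0):u+win]=1
    ys,xs=np.nonzero(m&k)
    if len(xs)<10: print("no red near",u,v);return
    r=[xs.min(),xs.max()+1,ys.min(),ys.max()+1];c=((r[0]+r[1])/2,(r[2]+r[3])/2)
    E=K["extrinsics"];d=E[:3,:3]@np.array([(c[0]-K["cx"])/K["fx"],-(c[1]-K["cy"])/K["fy"],-1.]);s=(p[1]-E[1,3])/d[1];P=E[:3,3]+s*d
    print("bar px",[int(i) for i in r],"pos",P.round(1),"underside z",round(P[2]-101,1),"tcp",p.round(1));return im
E
python3 - <<'E'
from h import *
bar();st()
K=eyes.get_calibration("top");im=cv2.imread("pics/top0.png");im=cv2.resize(im,None,fx=4,fy=4,interpolation=cv2.INTER_CUBIC)
def dr(B,c):
    cv2.polylines(im,[((pj(K,B)+.5)*4-.5).round().astype(int)],True,c,1)
dr(box((555,-241),5,216,120,63),(255,255,0));dr(box((555,-241),5,210,114,3),(0,255,0))
dr(box((555.5,280),-2,120,190,65),(0,0,255));dr(box((555.5,280),-2,114,184,3),(0,255,0))
a=im[4*165:4*260,4*335:4*415];b=im[4*180:4*255,4*130:4*230]
cv2.imwrite("pics/ov.png",np.hstack([cv2.copyMakeBorder(a,0,0,0,0,0),np.vstack([b,np.zeros((80,400,3),np.uint8)])]))
print(bp(K,(80+605/2,95+125/2),0))
E
```

```text
bar px [298, 330, 198, 208] pos [610.4 -18.9 158.6] underside z 57.6 tcp [616.3 -18.9 119. ]
t8.9 tcp [616.3 -18.9 119. ] xax [ 0.158  0.987 -0.003] zax [-0.007 -0.002 -1.   ] F [ 0.2 -0.8 -2.2] T [ 0.02 -0.02 -0.01] op 13.9 q [-0.22  0.34  1.55 -0.    1.26 -1.64]
[ 715.16917966 -275.12771923    0.        ]
```

View pics/ov.png

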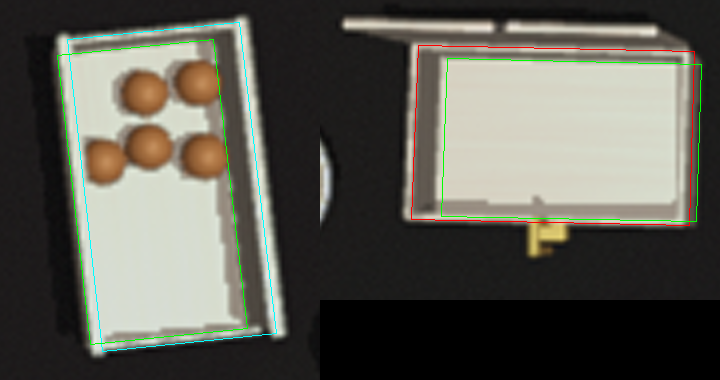

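```bash
python3 -m crank '[[0,0,25,0,0,0,8],[0,0,20,0,0,0,8],[-15,-32,0,0,0,2,8],[-15,-32,0,0,0,2,8],[-15,-32,0,0,0,2,8],[-15,-32,0,0,0,2,8],[-15,-32,0,0,0,2,8],[-15,-32,0,0,0,2,8]]'
python3 -m crank '[[-10,-20,0,0,0,1,8],[0,0,0,0,0,0,8],[0,0,0,0,0,0,8]]'
python3 -c "
from h import *
bar();st();print(np.degrees(np.arctan2(*-rot().as_matrix()[:2,0]))*-1)"
```

```text
t: 9.62
eef_pos: [516.8, -207.7, 151.5]
ee_rot: [-0.011, 0.681, 0.732, -0.008]
wrist_force: [1.3, -0.7, -0.1]
opening: 14.1
t: 9.87
eef_pos: [500.5, -233.3, 146.6]
ee_rot: [-0.014, 0.677, 0.736, -0.01]
wrist_force: [0.4, 0.2, -1.1]
opening: 14.0
bar px [242, 303, 240, 277] pos [ 469.3 -233.   157.4] underside z 56.4 tcp [ 500.5 -233.   146.4]
t9.9 tcp [ 500.5 -233.   146.4] xax [-0.084  0.996  0.008] zax [-0.035  0.005 -0.999] F [ 0.2  0.8 -1.2] T [-0.05 -0.02  0.02] op 14.2 q [-0.64  0.18  1.69 -0.02  1.31 -2.29]
-175.18869631638404
```

```bash
python3 -m crank '[[0,-12,0,0,-1,0,8],[0,-10,0,0,-1,0,8],[0,0,0,0,0,0,8],[0,0,0,0,0,0,8]]'
python3 - <<'E'
from h import *
im=bar(40,26);st()
cv2.imwrite("pics/s3.png",cv2.resize(im[190:400,170:400],(690,630)[:2],interpolation=cv2.INTER_CUBIC)[:600])
E
```

```text
t: 10.25
eef_pos: [501.2, -251.2, 143.6]
ee_rot: [-0.004, 0.675, 0.737, 0.003]
wrist_force: [-0.2, -0.1, -1.2]
opening: 14.1
bar px [267, 304, 246, 261] pos [ 494.3 -251.2  180. ] underside z 79.0 tcp [ 501.2 -251.2  143.6]
t10.3 tcp [ 501.2 -251.2  143.6] xax [-0.088  0.996  0.01 ] zax [-0.001  0.009 -1.   ] F [ 0.1 -0.2 -1.8] T [-0.01  0.    0.03] op 14.2 q [-0.68  0.18  1.69  0.01  1.28 -2.35]
```

View pics/s3.png

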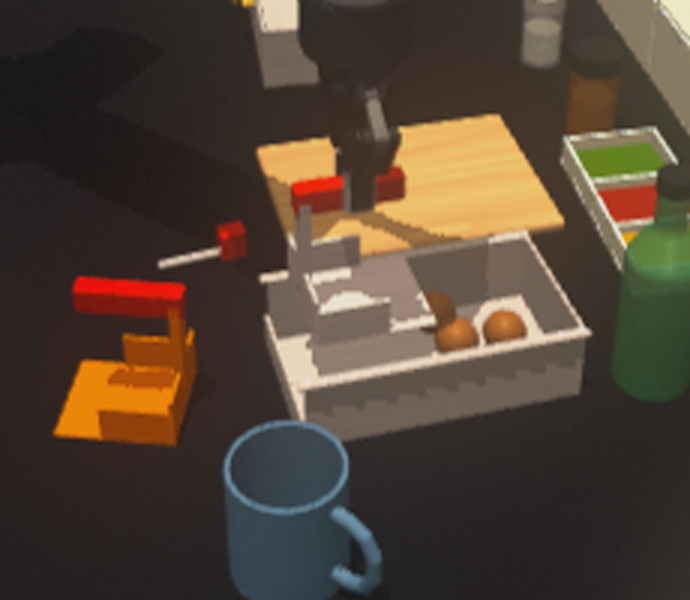

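```bash
python3 -m crank '[[0,-3,-20,0,0,0,8],[0,-2,-20,0,0,0,8],[0,0,-14,0,0,0,8],[0,0,0,0,0,0,8],[0,0,0,0,0,0,8]]'
python3 -c "
from h import *
im=bar(40,26);st()"
```

```text
t: 10.72
eef_pos: [503.8, -253.1, 89.5]
ee_rot: [-0.002, 0.674, 0.739, 0.004]
wrist_force: [0.5, -0.7, -0.6]
opening: 14.0
bar px [269, 305, 267, 282] pos [ 497.1 -252.9  125.6] underside z 24.6 tcp [ 503.7 -252.9   89.4]
t10.8 tcp [ 503.7 -252.9   89.4] xax [-0.092  0.996  0.009] zax [ 0.001  0.009 -1.   ] F [-0.8  0.3 -1.3] T [ 0.   -0.02  0.05] op 13.8 q [-0.68  0.24  1.73  0.01  1.17 -2.35]
```

```bash
for i in 1; do python3 -m crank '[[-1,-2,-7,0,0,0,8],[0,-2,-5,0,0,0,8],[0,0,-3,0,0,0,8],[0,0,0,0,0,0,8]]'
python3 -m crank '[[0,0,-2,0,0,0,8],[0,0,-2,0,0,0,8]]'
python3 -m crank '[[0,0,-2,0,0,0,8],[0,0,-2,0,0,0,8]]'; done
python3 -c "
from h import *
im=bar(40,26);st()"
```

```text
t: 11.1
eef_pos: [504.6, -258.0, 76.4]
ee_rot: [0.0, 0.673, 0.739, 0.004]
wrist_force: [-0.0, -0.3, -1.2]
opening: 14.1
t: 11.27
eef_pos: [505.2, -258.6, 73.0]
ee_rot: [0.001, 0.673, 0.739, 0.004]
wrist_force: [0.9, -0.3, -2.4]
opening: 14.0
t: 11.43
eef_pos: [505.4, -258.8, 69.0]
ee_rot: [0.001, 0.673, 0.739, 0.004]
wrist_force: [-0.8, 0.6, -0.9]
opening: 13.7
bar px [270, 307, 276, 292] pos [ 499.3 -258.6  103.8] underside z 2.8 tcp [ 505.1 -258.6   68.5]
t11.5 tcp [ 505.1 -258.6   68.5] xax [-0.093  0.996  0.004] zax [ 0.007  0.004 -1.   ] F [ 0.4  0.6 -1.1] T [ 0.02  0.04 -0.04] op 13.7 q [-0.69  0.28  1.74  0.01  1.13 -2.36]
```

```bash
python3 -m crank '[[0,0,-2,0,0.7,0,8],[0,0,-1,0,0.5,0,8]]'
python3 -m crank '[[0,0,-2,0,0,0,8],[0,0,-1,0,0,0,8]]'
python3 -m crank '[[0,0,-2,0,0,0,8],[0,0,-1,0,0,0,8]]'
python3 -c "
from h import *
im=bar(40,26);st()"
```

```text
t: 11.65
eef_pos: [504.8, -258.6, 65.4]
ee_rot: [-0.007, 0.674, 0.739, -0.004]
wrist_force: [-0.6, -0.2, -1.6]
opening: 14.2
t: 11.82
eef_pos: [505.1, -258.8, 65.2]
ee_rot: [-0.008, 0.673, 0.739, -0.005]
wrist_force: [-3.2, 1.7, 4.3]
opening: 14.2
t: 11.98
eef_pos: [505.5, -259.0, 65.3]
ee_rot: [-0.009, 0.673, 0.74, -0.005]
wrist_force: [-0.4, -0.8, 0.3]
opening: 14.4
bar px [271, 307, 277, 292] pos [ 500.3 -259.1  102.7] underside z 1.7 tcp [ 505.6 -259.1   65.2]
t12.0 tcp [ 505.6 -259.1   65.2] xax [-0.094  0.996  0.005] zax [-0.02   0.004 -1.   ] F [-3.9  1.3  8.4] T [0.3  0.51 0.  ] op 14.0 q [-0.68  0.3   1.72 -0.01  1.14 -2.34]
```

```bash
python3 -m crank '[[7,0.6,-0.5,0,0,0,8],[7,0.6,-0.5,0,0,0,8],[7,0.6,-0.5,0,0,0,8],[7,0.6,-0.5,0,0,0,8],[7,0.6,-0.5,0,0,0,8]]'
python3 -m crank '[[7,0.6,-0.5,0,0,0,8],[7,0.6,-0.5,0,0,0,8],[7,0.6,-0.5,0,0,0,8],[7,0.6,-0.5,0,0,0,8],[7,0.6,-0.5,0,0,0,8]]'
python3 - <<'E'
from h import *
im=bar(40,26);st();w=eyes.read_camera("wrist");t=eyes.read_camera("top")
cv2.imwrite("pics/m1.png",np.hstack([cv2.resize(w[:420,:560],(450,338)),cv2.resize(t[155:255,330:420],(304,338),interpolation=cv2.INTER_CUBIC)]))
E
```

```text
t: 12.45
eef_pos: [541.8, -257.3, 65.4]
ee_rot: [-0.009, 0.673, 0.739, -0.007]
wrist_force: [-5.3, 1.9, 7.9]
opening: 13.8
t: 12.87
eef_pos: [578.2, -254.2, 65.9]
ee_rot: [-0.012, 0.673, 0.739, -0.01]
wrist_force: [-6.4, 0.8, 8.6]
opening: 14.1
bar px [304, 339, 274, 286] pos [ 573.8 -254.1  100.3] underside z -0.7 tcp [ 579.7 -254.1   65.8]
t12.9 tcp [ 579.7 -254.1   65.8] xax [-0.094  0.996  0.004] zax [-0.03   0.001 -1.   ] F [-3.   1.3  6.2] T [ 0.02  0.68 -0.3 ] op 13.9 q [-0.6   0.46  1.51 -0.02  1.2  -2.25]
```

View pics/m1.png

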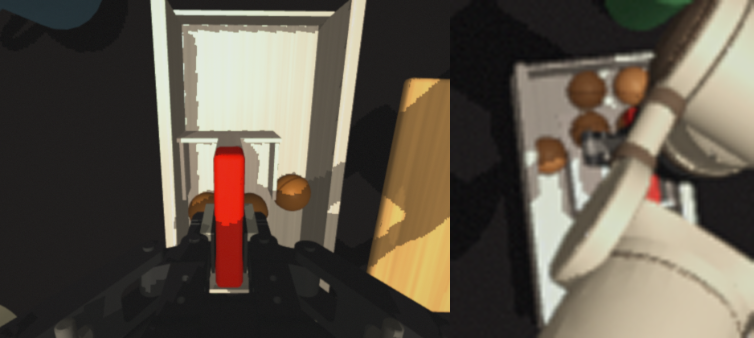

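```bash
python3 -m crank '[[6,0.5,-0.3,0,-0.2,0,8],[6,0.5,-0.3,0,-0.2,0,8],[5,0.5,-0.3,0,-0.2,0,8],[5,0.5,-0.3,0,0,0,8]]'
python3 -m crank '[[4,0.3,-0.3,0,0,0,8],[3,0.3,-0.3,0,0,0,8],[3,0.3,-0.3,0,0,0,8]]'
python3 - <<'E'
from h import *
im=bar(40,26);st();w=eyes.read_camera("wrist");t=eyes.read_camera("top")
cv2.imwrite("pics/m2.png",np.hstack([w[130:420,100:460],cv2.resize(t[155:245,330:420],(290,290),interpolation=cv2.INTER_CUBIC)]))
E
```

```text
t: 13.35
eef_pos: [599.6, -252.3, 65.6]
ee_rot: [-0.011, 0.673, 0.739, -0.009]
wrist_force: [-9.1, 1.7, 11.8]
opening: 14.2
t: 13.6
eef_pos: [608.9, -251.5, 66.0]
ee_rot: [-0.013, 0.673, 0.739, -0.012]
wrist_force: [-5.9, -0.3, 8.0]
opening: 14.2
bar px [317, 353, 271, 284] pos [ 605.1 -251.4  100.7] underside z -0.3 tcp [ 609.6 -251.4   66. ]
t13.7 tcp [ 609.6 -251.4   66. ] xax [-0.093  0.996  0.004] zax [-0.035  0.001 -0.999] F [-5.2  2.1  7.3] T [-0.01  1.02 -0.24] op 14.0 q [-0.56  0.52  1.42 -0.02  1.23 -2.22]
```

View pics/m2.png

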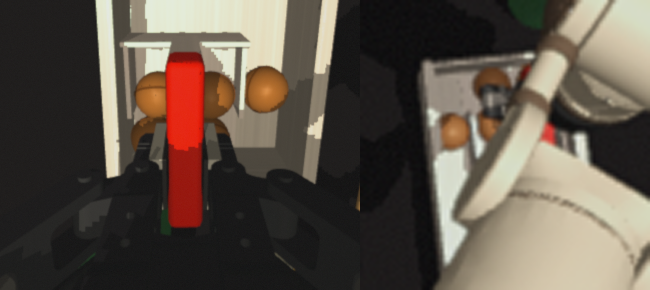

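```bash
python3 -m crank '[[-4,-0.4,1.5,0,-3,0,8],[-5.5,-0.5,2,0,-3,0,8],[-5.5,-0.5,2,0,-3,0,8],[-5.5,-0.5,2,0,-3,0,8],[-5.5,-0.5,2,0,-3,0,8],[-5.5,-0.5,2,0,-3,0,8]]'
python3 - <<'E'
from h import *
st();w=eyes.read_camera("wrist");t=eyes.read_camera("side");st()
cv2.imwrite("pics/m3.png",np.hstack([w[130:420,100:460],cv2.resize(t[220:350,240:400],(357,290),interpolation=cv2.INTER_CUBIC)]))
E
```

```text
t: 14.25
eef_pos: [585.7, -252.3, 74.7]
ee_rot: [0.111, 0.666, 0.731, 0.101]
wrist_force: [3.2, 0.8, -2.3]
opening: 14.4
t14.2 tcp [ 585.7 -252.3   74.7] xax [-0.089  0.996 -0.027] zax [ 0.297  0.001 -0.955] F [ 3.2  0.8 -2.3] T [ 0.34 -0.26 -0.01] op 14.4 q [-0.7   0.24  1.8   0.25  0.88 -2.5 ]
t14.3 tcp [ 583.8 -252.4   74. ] xax [-0.088  0.996 -0.026] zax [ 0.293  0.001 -0.956] F [ 2.1 -0.9 -3.1] T [ 0.09  0.09 -0.15] op 14.3 q [-0.7   0.24  1.8   0.25  0.89 -2.5 ]
```

View pics/m3.png

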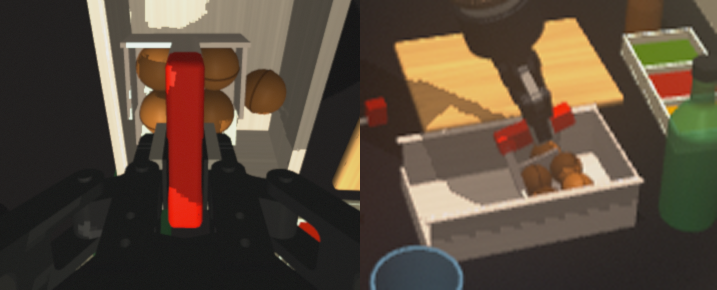

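```bash
python3 -m crank '[[-3,0,5,0,0,0,8],[-4,0,10,0,0,0,8],[-3,0,14,0,0,0,8],[-2,0,16,0,0,0,8],[0,0,16,0,0,0,8],[0,0,16,0,0,0,8],[0,0,14,0,0,0,8],[0,0,8,0,0,0,8]]'
python3 - <<'E'
from h import *
st()
def nuts(c):
    im=eyes.read_camera(c);r=nets.find_in(c,"nut0_center");print(c,[([round(float(v)) for v in d["rect"]],round(d["conf"],2)) for d in r if d["conf"]>.15])
nuts("wrist");nuts("side")
E
```

```text
t: 15.02
eef_pos: [571.3, -251.6, 178.4]
ee_rot: [0.103, 0.666, 0.733, 0.096]
wrist_force: [-1.3, 0.7, -1.0]
opening: 14.3
t15.0 tcp [ 571.3 -251.6  178.4] xax [-0.092  0.995 -0.023] zax [ 0.278  0.003 -0.96 ] F [-1.3  0.7 -1. ] T [-0.    0.24 -0.02] op 14.3 q [-0.71  0.1   1.73  0.21  1.1  -2.45]
wrist [([252, 200, 35, 43], 0.59)]
side [([272, 196, 48, 44], 0.72), ([322, 274, 8, 9], 0.4)]
```

```bash
python3 -m crank '[[0,4,5,0,0,0,8],[0,8,5,0,0,-1,8],[0,12,5,0,0,-2,8],[0,16,5,0,0,-3,8],[-1,20,0,0,0,-3.5,8],[-1,22,0,0,0,-3.5,8],[-1,22,0,0,0,-3.5,8],[-1,22,0,0,0,-3.5,8]]'
python3 -m crank '[[-1,22,0,0,0,-3.5,8],[-1,22,0,0,0,-3.5,8],[-1,22,0,0,0,-3.5,8],[-1,22,0,0,0,-3.5,8],[-1,22,0,0,0,-3.5,8],[-1,22,0,0,0,-3.5,8],[-1,22,0,0,0,-3.5,8],[-1,22,0,0,0,-3.5,8]]'
python3 - <<'E'
from h import *
st();w=eyes.read_camera("wrist");cv2.imwrite("pics/w5.png",w)
def br(im):
    h=cv2.cvtColor(im,cv2.COLOR_BGR2HSV);return ((h[...,0]>6)&(h[...,0]<15)&(h[...,1]>110)&(h[...,2]>40)&(h[...,2]<190))
m=cv2.imread("pics/m3.png")[:,:360];a=br(m);b=br(w[130:420,100:460])
for q in (a,b): print(q[20:140,120:250].sum(),q[20:140,240:].sum())
E
```

```text
t: 15.88
eef_pos: [559.6, -120.6, 185.8]
ee_rot: [0.108, 0.792, 0.597, 0.074]
wrist_force: [0.7, -0.1, -1.1]
opening: 14.1
t: 16.55
eef_pos: [542.1, 68.1, 177.2]
ee_rot: [0.117, 0.919, 0.375, 0.04]
wrist_force: [-0.2, 0.3, -2.8]
opening: 13.9
t16.6 tcp [542.1  68.1 177.2] xax [ 0.715  0.699 -0.015] zax [ 0.16  -0.185 -0.97 ] F [-0.2  0.3 -2.8] T [ 0.21  0.07 -0.06] op 13.9 q [ 0.02  0.01  1.83 -0.21  1.15 -0.69]
3662 1287
3162 101
```

```bash
python3 -m crank '[[0,14,4,0,0,-5,8],[0,14,4,0,0,-5,8],[0,14,4,0,0,-5,8],[0,14,4,0,0,-5,8],[0,14,4,0,0,-5,8],[0,14,4,0,0,-5,8],[0,14,4,0,0,-5,8],[0,14,3,0,0,-4,8]]'
python3 -c "
from h import *
st()"
```

```text
t: 17.27
eef_pos: [533.0, 191.3, 199.6]
ee_rot: [0.119, 0.992, 0.034, -0.012]
wrist_force: [-0.1, -0.2, -1.5]
opening: 14.1
t17.3 tcp [533.  191.3 199.6] xax [ 0.997  0.065 -0.031] zax [-0.015 -0.237 -0.971] F [-0.1 -0.2 -1.5] T [ 0.14 -0.05 -0.16] op 14.1 q [ 0.27  0.24  1.53 -0.23  1.46  0.23]
```

```bash
python3 -m crank '[[2,16,0,0,0,-1,8],[2,22,0,0,0,-1,8],[2,22,0,0,0,-1,8],[2,22,0,0,0,-1,8],[2,22,0,0,0,-1,8],[1,22,0,0,0,0,8],[0,20,0,0,0,0,8],[0,12,0,0,0,0,8]]'
python3 -c "
from h import *
st()
E=eyes.read_camera('side');cv2.imwrite('pics/s4.png',E)
r=nets.find_in('side','scoop_grip');print([([round(float(v)) for v in d['rect']],round(d['conf'],2)) for d in r])
bar(40,26)
st()"
```

```text
t: 17.93
eef_pos: [539.8, 356.8, 191.5]
ee_rot: [0.119, 0.992, -0.012, -0.024]
wrist_force: [0.2, 0.9, -1.5]
opening: 14.0
t17.9 tcp [539.8 356.8 191.5] xax [ 0.999 -0.029 -0.045] zax [-0.051 -0.237 -0.97 ] F [ 0.2  0.9 -1.5] T [ 0.17 -0.04  0.09] op 14.0 q [ 0.49  0.51  1.19 -0.19  1.59  0.53]
[([211, 313, 45, 57], 0.71), ([263, 141, 26, 37], 0.66)]
bar px [262, 268, 121, 130] pos [541.5 355.2 229.8] underside z 128.8 tcp [539.9 355.2 191.6]
t18.1 tcp [539.9 355.2 191.6] xax [ 0.999 -0.029 -0.045] zax [-0.051 -0.238 -0.97 ] F [-0.3  0.2 -2.1] T [ 0.2  -0.02  0.09] op 14.4 q [ 0.49  0.51  1.2  -0.19  1.59  0.53]
```

```bash
python3 -m crank '[[0,-6,-3,5,-1,0,8],[0,-8,-3,5,-1,0,8],[0,-8,-3,5,-1,0,8],[0,-8,-3,5,0,0,8],[0,-8,-3,5,0,0,8],[0,-8,-3,5,0,0,8]]'
python3 -c "
from h import *
st()"
```

```text
t: 18.58
eef_pos: [538.1, 307.9, 170.6]
ee_rot: [-0.149, 0.989, -0.009, 0.002]
wrist_force: [0.3, 0.5, -1.8]
opening: 13.8
t18.6 tcp [538.1 307.9 170.6] xax [ 1.    -0.018  0.001] zax [ 0.006  0.295 -0.955] F [ 0.3  0.5 -1.8] T [-0.23  0.09  0.07] op 13.8 q [0.16 0.2  1.65 0.31 1.26 0.09]
```

```bash
python3 -m crank '[[0,-6,0,6,0,0,8],[0,-7,0,6,0,0,8],[0,-7,0,6,0,0,8],[0,-7,0,6,0,0,8],[0,-7,1,6,0,0,8],[0,0,0,0,0,0,8],[0,0,0,0,0,0,8]]'
python3 - <<'E'
from h import *
st();w=eyes.read_camera("wrist");s=eyes.read_camera("side");t=eyes.read_camera("top")
cv2.imwrite("pics/m4.png",np.hstack([cv2.resize(w,(373,280)),cv2.resize(s[105:245,220:380],(320,280),interpolation=cv2.INTER_CUBIC)]))
E
```

```text
t: 19.17
eef_pos: [538.1, 259.6, 171.7]
ee_rot: [-0.409, 0.912, -0.017, 0.007]
wrist_force: [0.0, -0.3, -2.0]
opening: 14.3
t19.2 tcp [538.1 259.6 171.7] xax [ 0.999 -0.036 -0.001] zax [ 0.026  0.746 -0.665] F [ 0.  -0.3 -2. ] T [-0.53 -0.04  0.03] op 14.3 q [-0.21  0.2   1.85  0.85  1.38 -0.47]
```

View pics/m4.png

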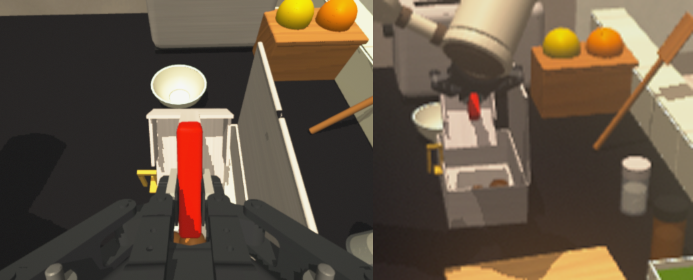

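```bash
python3 -m crank '[[0,0,8,0,0,0,8],[0,4,8,-6,0,0,8],[0,4,4,-6,0,0,8],[0,2,2,-6,0,0,8],[0,0,0,-6,0,0,8],[0,0,0,-6,0,0,8],[0,0,0,-6,0,0,8],[0,0,0,-6,0,0,8]]'
python3 -m crank '[[0,-10,0,-5,0,0,8],[0,-25,0,0,0,0,8],[0,-35,0,0,0,3,8],[0,-35,0,0,0,7,8],[0,-30,0,0,0,7,8],[0,-30,0,0,0,7,8],[0,-30,0,0,0,7,8],[0,-30,0,0,0,7,8]]'
python3 - <<'E'
from h import *
st();t=eyes.read_camera("top");K=eyes.get_calibration("top")
h=cv2.cvtColor(t,cv2.COLOR_BGR2HSV);m=((h[...,0]>5)&(h[...,0]<16)&(h[...,1]>110)&(h[...,2]>40)&(h[...,2]<200)).astype(np.uint8)
n,l,s,c=cv2.connectedComponentsWithStats(m)
for i in range(1,n):
    if s[i,4]>15: print(s[i],c[i].round(1),bp(K,c[i],20)[:2].round(0))
r=nets.find_in('top','nut0_center');print([([round(float(v)) for v in d['rect']],round(d['conf'],2)) for d in r])
E
```

```text
t: 19.98
eef_pos: [540.0, 277.4, 209.5]
ee_rot: [-0.04, 0.999, -0.009, 0.023]
wrist_force: [0.7, -0.7, -1.7]
opening: 14.2
t: 20.65
eef_pos: [538.8, 75.3, 227.6]
ee_rot: [-0.005, 0.944, 0.327, 0.037]
wrist_force: [0.8, -0.7, -1.6]
opening: 14.0
t20.6 tcp [538.8  75.3 227.6] xax [0.784 0.616 0.074] zax [ 0.067  0.034 -0.997] F [ 0.8 -0.7 -1.6] T [-0.07  0.01 -0.03] op 14.0 q [-0.11 -0.    1.72  0.04  1.36 -0.78]
[115  56  40  86 918] [134.   84.8] [935. 446.]
[  45   92   60   72 2907] [ 78.7 127.7] [810. 605.]
[311 118  16   1  16] [318.5 118. ] [829. -88.]
[264 132  16  11  97] [271.7 137.8] [773.  48.]
[209 195  11  39 245] [213.6 213.5] [557. 216.]
[356 195   8  10  69] [359.3 199.4] [ 591. -200.]
[358 271  26  36 238] [368.8 283.4] [ 353. -221.]
[385 281   7  21  44] [388.2 290.6] [ 332. -275.]
[([214, 220, 10, 13], 0.45)]
```

```bash
python3 -m crank '[[-3,-32,-4,0,0,6.5,8],[-3,-32,-4,0,0,6.5,8],[-4,-32,-4,0,0,6.5,8],[-4,-32,-4,0,0,6.5,8],[-4,-32,-4,0,0,6.5,8],[-4,-32,-4,0,0,6.5,8],[-4,-32,-4,0,0,6.5,8],[-4,-32,-4,0,0,6.5,8]]'
python3 -m crank '[[-2,-15,-5,0,0,3,8],[0,0,0,0,0,0,8],[0,0,0,0,0,0,8]]'
python3 -c "
from h import *
st()"
```

```text
t: 21.42
eef_pos: [514.4, -173.0, 208.4]
ee_rot: [-0.017, 0.694, 0.719, 0.04]
wrist_force: [1.0, 0.2, -1.2]
opening: 14.2
t: 21.67
eef_pos: [514.4, -190.8, 206.0]
ee_rot: [-0.016, 0.675, 0.737, 0.039]
wrist_force: [0.5, 0.5, -0.7]
opening: 14.4
t21.7 tcp [ 514.4 -190.8  206. ] xax [-0.089  0.993  0.077] zax [ 0.029  0.08  -0.996] F [ 0.5  0.5 -0.7] T [-0.01  0.02  0.01] op 14.4 q [-0.63  0.09  1.67  0.08  1.41 -2.3 ]
```

```bash
python3 -m crank '[[-3,-20,-5,-1.5,0.6,0,8],[-4,-20,-12,-1.6,0.6,0,8],[-1,0,-18,-1.5,0.5,0,8],[0,0,-18,0,0,0,8],[0,0,-18,0,0,0,8],[0,0,-18,0,0,0,8],[0,0,-6,0,0,0,8],[0,0,0,0,0,0,8]]'
python3 -c "
from h import *
st();bar(40,26)"
```

```text
t: 22.33
eef_pos: [520.4, -222.2, 126.2]
ee_rot: [0.016, 0.675, 0.737, 0.0]
wrist_force: [0.6, -0.2, -1.2]
opening: 14.0
t22.3 tcp [ 520.4 -222.2  126.2] xax [-0.087  0.996 -0.023] zax [ 0.024 -0.021 -0.999] F [ 0.6 -0.2 -1.2] T [ 0.07  0.01 -0.01] op 14.0 q [-0.62  0.18  1.73 -0.    1.2  -2.27]
bar px [274, 309, 244, 259] pos [ 512.8 -221.9  162.3] underside z 61.3 tcp [ 521.2 -221.9  126.5]
```

```bash
python3 -m crank '[[-7,-6,4,0.6,0.7,0,8],[-7,-5,0,0.6,0.7,0,8],[0,0,0,0,0,0,8],[0,0,0,0,0,0,8]]'
python3 -c "
from h import *
st()"
```

```text
t: 22.72
eef_pos: [509.6, -227.4, 132.9]
ee_rot: [0.001, 0.675, 0.738, 0.002]
wrist_force: [0.3, -0.3, -0.5]
opening: 14.3
t22.7 tcp [ 509.6 -227.4  132.9] xax [-0.089  0.996  0.001] zax [ 0.004  0.001 -1.   ] F [ 0.3 -0.3 -0.5] T [-0.02 -0.03  0.  ] op 14.3 q [-0.64  0.17  1.72  0.    1.25 -2.3 ]
```

Now lower in steps to the floor (reading about 66).

```bash
python3 -m crank '[[-3,-4,-12,0,0,0,8],[-1,-2,-14,0,0,0,8],[0,0,-14,0,0,0,8],[0,0,-8,0,0,0,8],[0,0,0,0,0,0,8]]'
python3 -m crank '[[0,0,-5,0,0.7,0,8],[0,0,-3,0,0.6,0,8],[0,0,-2,0,0,0,8]]'
python3 -m crank '[[0,0,-2,0,0,0,8],[0,0,-2,0,0,0,8]]'
python3 -c "
from h import *
st();bar(40,26)"
```

```text
t: 23.13
eef_pos: [505.2, -231.8, 80.2]
ee_rot: [0.001, 0.675, 0.738, 0.002]
wrist_force: [0.7, 0.2, -1.4]
opening: 14.0
t: 23.38
eef_pos: [504.8, -231.4, 68.9]
ee_rot: [-0.008, 0.675, 0.738, -0.006]
wrist_force: [0.0, 0.6, -0.9]
opening: 14.1
t: 23.55
eef_pos: [505.5, -231.6, 65.1]
ee_rot: [-0.008, 0.675, 0.738, -0.006]
wrist_force: [-7.1, 3.3, 13.6]
opening: 13.8
t23.6 tcp [ 505.5 -231.6   65.1] xax [-0.089  0.996  0.003] zax [-0.02   0.002 -1.   ] F [-7.1  3.3 13.6] T [ 0.51  1.1  -0.03] op 13.8 q [-0.64  0.27  1.75 -0.01  1.14 -2.3 ]
bar px [269, 304, 270, 284] pos [ 499.9 -231.6  101.9] underside z 0.9 tcp [ 505.4 -231.6   65.2]
```

```bash
python3 -m crank '[[7,0.6,0,0,0,0,8],[7,0.6,-0.3,0,0,0,8],[7,0.6,-0.5,0,0,0,8],[7,0.6,-0.5,0,0,0,8],[7,0.6,-0.5,0,0,0,8],[7,0.6,-0.5,0,-0.2,0,8]]'
python3 -m crank '[[7,0.6,-0.5,0,-0.2,0,8],[7,0.6,-0.5,0,-0.2,0,8],[7,0.6,-0.5,0,0,0,8],[7,0.6,-0.5,0,-0.2,0,8]]'
python3 -m crank '[[7,0.6,-0.3,0,-0.2,0,8],[6,0.5,-0.3,0,-0.2,0,8],[5,0.4,-0.3,0,0,0,8],[4,0.4,-0.3,0,0,0,8],[3,0.3,-0.3,0,0,0,8]]'
python3 - <<'E'
from h import *
st();w=eyes.read_camera("wrist");cv2.imwrite("pics/w6.png",w)
h=cv2.cvtColor(w,cv2.COLOR_BGR2HSV);m=((h[...,0]>5)&(h[...,0]<16)&(h[...,1]>110)&(h[...,2]>40)&(h[...,2]<200)).astype(np.uint8)
n,l,s,c=cv2.connectedComponentsWithStats(m)
print([s[i].tolist() for i in range(1,n) if s[i,4]>80])
E
```

```text
t: 24.1
eef_pos: [552.0, -228.9, 64.9]
ee_rot: [-0.005, 0.675, 0.738, -0.005]
wrist_force: [-2.3, 0.4, 4.1]
opening: 13.9
t: 24.43
eef_pos: [583.8, -227.1, 64.5]
ee_rot: [0.0, 0.675, 0.738, -0.002]
wrist_force: [0.2, 0.1, -0.4]
opening: 14.4
t: 24.85
eef_pos: [609.9, -225.9, 64.9]
ee_rot: [0.001, 0.674, 0.738, -0.002]
wrist_force: [-16.8, 0.7, 20.4]
opening: 14.3
t24.9 tcp [ 609.9 -225.9   64.9] xax [-0.09   0.996 -0.005] zax [-0.001 -0.005 -1.   ] F [-16.8   0.7  20.4] T [ 0.17  3.58 -0.1 ] op 14.3 q [-0.54  0.48  1.48 -0.01  1.18 -2.2 ]
[[306, 240, 43, 43, 1005]]
```

```bash
python3 -m crank '[[-4,-0.4,1.5,0,-3,0,8],[-5,-0.5,2,0,-3,0,8],[-5.5,-0.5,2,0,-3,0,8],[-5.5,-0.5,2,0,-3,0,8],[-5.5,-0.5,2,0,-3,0,8],[-5.5,-0.5,2,0,-3,0,8],[-4,0,3,0,-1,0,8]]'
python3 - <<'E'
from h import *
st();w=eyes.read_camera("wrist");cv2.imwrite("pics/w7.png",w)
h=cv2.cvtColor(w,cv2.COLOR_BGR2HSV);m=((h[...,0]>5)&(h[...,0]<16)&(h[...,1]>110)&(h[...,2]>40)&(h[...,2]<200)).astype(np.uint8)
n,l,s,c=cv2.connectedComponentsWithStats(m)
print([s[i].tolist() for i in range(1,n) if s[i,4]>80])
E
```

```text
t: 25.48
eef_pos: [575.8, -226.3, 76.3]
ee_rot: [0.126, 0.665, 0.727, 0.114]
wrist_force: [-0.3, 0.1, -2.8]
opening: 13.9
t25.5 tcp [ 575.8 -226.3   76.3] xax [-0.084  0.996 -0.032] zax [ 0.336 -0.002 -0.942] F [-0.3  0.1 -2.8] T [0.03 0.31 0.  ] op 13.9 q [-0.69  0.17  1.89  0.29  0.83 -2.52]
[[303, 216, 30, 44, 1016], [494, 342, 62, 55, 1311]]
```

```bash
python3 -m crank '[[-3,0,4,0,0,0,8],[-3,0,8,0,0,0,8],[-3,0,12,0,0,0,8],[-2,0,16,0,0,0,8],[0,0,16,0,0,0,8],[0,0,16,0,0,0,8],[0,0,14,0,0,0,8],[0,0,12,0,0,0,8]]'
python3 - <<'E'
from h import *
st();w=eyes.read_camera("wrist");cv2.imwrite("pics/w8.png",w)
h=cv2.cvtColor(w,cv2.COLOR_BGR2HSV);m=((h[...,0]>5)&(h[...,0]<16)&(h[...,1]>110)&(h[...,2]>40)&(h[...,2]<200)).astype(np.uint8)
n,l,s,c=cv2.connectedComponentsWithStats(m)
print([s[i].tolist() for i in range(1,n) if s[i,4]>80])
E
```

```text
t: 26.2
eef_pos: [563.2, -223.8, 177.3]
ee_rot: [0.121, 0.666, 0.728, 0.113]
wrist_force: [-0.9, 0.1, -1.5]
opening: 13.9
t26.2 tcp [ 563.2 -223.8  177.3] xax [-0.085  0.996 -0.026] zax [ 0.327  0.003 -0.945] F [-0.9  0.1 -1.5] T [-0.06  0.19 -0.01] op 13.9 q [-0.7   0.02  1.83  0.25  1.05 -2.46]
[[301, 178, 31, 42, 1029], [447, 283, 56, 59, 1818]]
```

```bash
python3 -m crank '[[0,4,5,0,0,0,8],[0,8,5,0,0,-1,8],[0,12,5,0,0,-2,8],[0,16,5,0,0,-3,8],[-1,20,0,0,0,-3.5,8],[-1,22,0,0,0,-3.5,8],[-1,22,0,0,0,-3.5,8],[-1,22,0,0,0,-3.5,8]]'
python3 -m crank '[[-1,22,0,0,0,-3.5,8],[-1,22,0,0,0,-3.5,8],[-1,22,0,0,0,-3.5,8],[-1,22,0,0,0,-3.5,8],[-1,22,0,0,0,-3.5,8],[-1,22,0,0,0,-3.5,8],[-1,22,0,0,0,-3.5,8]]'
python3 -m crank '[[0,14,4,0,0,-5,8],[0,14,4,0,0,-5,8],[0,14,4,0,0,-5,8],[0,14,4,0,0,-5,8],[0,14,4,0,0,-5,8],[0,14,4,0,0,-5,8],[0,14,4,0,0,-5,8],[0,14,3,0,0,-4,8]]'
python3 -m crank '[[2,16,0,0,0,-1,8],[2,22,0,0,0,-1,8],[2,22,0,0,0,-1,8],[2,22,0,0,0,-1,8]]'
python3 - <<'E'
from h import *
st();w=eyes.read_camera("wrist");cv2.imwrite("pics/w9.png",w)
h=cv2.cvtColor(w,cv2.COLOR_BGR2HSV);m=((h[...,0]>5)&(h[...,0]<16)&(h[...,1]>110)&(h[...,2]>40)&(h[...,2]<200)).astype(np.uint8)
n,l,s,c=cv2.connectedComponentsWithStats(m)
print([s[i].tolist() for i in range(1,n) if s[i,4]>80])
E
```

```text
t: 26.92
eef_pos: [561.9, -97.9, 203.7]
ee_rot: [0.144, 0.788, 0.592, 0.088]
wrist_force: [0.1, 0.5, -0.6]
opening: 14.2
t: 27.5
eef_pos: [551.8, 67.7, 202.0]
ee_rot: [0.159, 0.9, 0.401, 0.054]
wrist_force: [0.4, 0.0, -1.4]
opening: 14.4
t: 28.17
eef_pos: [547.1, 193.9, 229.4]
ee_rot: [0.166, 0.984, 0.064, -0.007]
wrist_force: [0.1, 0.9, -1.3]
opening: 13.8
t: 28.5
eef_pos: [555.3, 281.0, 228.2]
ee_rot: [0.166, 0.986, 0.026, -0.014]
wrist_force: [0.6, -0.7, -0.7]
opening: 13.9
t28.5 tcp [555.3 281.  228.2] xax [ 0.998  0.046 -0.036] zax [-0.019 -0.328 -0.945] F [ 0.6 -0.7 -0.7] T [ 0.19 -0.03 -0.09] op 13.9 q [ 0.43  0.44  1.24 -0.29  1.62  0.39]
[[530, 0, 30, 14, 384], [301, 178, 38, 41, 1287], [414, 256, 48, 43, 1209], [157, 346, 17, 17, 94]]
```

```bash
python3 -m crank '[[-4,20,-8,0,0,-1.5,8],[-4,20,-8,0,-0.5,-1.5,8],[-4,20,-8,0,-0.5,-1,8],[-2,12,-8,0,0,0,8],[0,0,0,0,0,0,8]]'
python3 -c "
from h import *
st()"
```

```text
t: 28.97
eef_pos: [539.4, 363.8, 191.2]
ee_rot: [0.164, 0.986, -0.009, -0.011]
wrist_force: [-0.1, -0.8, -1.9]
opening: 14.1
t29.0 tcp [539.4 363.8 191.2] xax [ 1.    -0.021 -0.019] zax [-0.025 -0.323 -0.946] F [-0.1 -0.8 -1.9] T [ 0.26 -0.06 -0.11] op 14.1 q [ 0.54  0.56  1.14 -0.27  1.63  0.57]
```

```bash
python3 -m crank '[[0,-6,-3,5,-0.7,0,8],[0,-8,-3,5,-0.7,0,8],[0,-8,-3,5,0,0,8],[0,-8,-3,5,0,0,8],[0,-8,-3,5,0,0,8],[0,-8,-3,5,0,0,8],[0,-8,-1,5,0,0,8]]'
python3 -m crank '[[0,-6,0,6,0,0,8],[0,-7,0,6,0,0,8],[0,-7,0,6,0,0,8],[0,-7,0,6,0,0,8],[0,-7,1,6,0,0,8],[0,0,0,0,0,0,8],[0,0,0,0,0,0,8]]'
python3 -c "
from h import *
st()"
python3 -m crank '[[0,0,8,0,0,0,8],[0,4,8,-6,0,0,8],[0,4,4,-6,0,0,8],[0,2,2,-6,0,0,8],[0,0,0,-6,0,0,8],[0,0,0,-6,0,0,8],[0,0,0,-6,0,0,8],[0,0,0,-6,0,0,8]]'
python3 -m crank '[[0,-10,0,-5,0,0,8],[0,-25,0,0,0,0,8],[0,-35,0,0,0,3,8],[0,-35,0,0,0,7,8],[0,-30,0,0,0,7,8],[0,-30,0,0,0,7,8],[0,-30,0,0,0,7,8],[0,-30,0,0,0,7,8]]'
python3 - <<'E'
from h import *
st();t=eyes.read_camera("top");s=eyes.read_camera("side");w=eyes.read_camera("wrist")
cv2.imwrite("pics/t5.png",t);cv2.imwrite("pics/s5.png",s);cv2.imwrite("pics/w10.png",w)
cv2.imwrite("pics/m5.png",np.hstack([cv2.resize(t[150:260,120:440],(560,193),interpolation=cv2.INTER_CUBIC),cv2.resize(s[110:240,220:340],(178,193),interpolation=cv2.INTER_CUBIC)]))
E
```

```text
t: 29.55
eef_pos: [538.3, 310.2, 169.5]
ee_rot: [-0.149, 0.989, -0.003, 0.003]
wrist_force: [-0.5, -0.1, -1.4]
opening: 14.0
t: 30.13
eef_pos: [541.2, 262.5, 173.3]
ee_rot: [-0.408, 0.913, -0.006, 0.012]
wrist_force: [0.5, -0.7, -0.7]
opening: 14.2
t30.1 tcp [541.2 262.5 173.3] xax [ 1.    -0.022  0.017] zax [ 0.027  0.745 -0.666] F [ 0.5 -0.7 -0.7] T [-0.54  0.02 -0.  ] op 14.2 q [-0.2   0.2   1.84  0.85  1.38 -0.49]
t: 30.8
eef_pos: [545.0, 274.1, 210.8]
ee_rot: [-0.034, 0.999, -0.002, 0.029]
wrist_force: [-0.4, 0.4, -1.7]
opening: 14.1
t: 31.47
eef_pos: [546.1, 73.0, 233.1]
ee_rot: [0.001, 0.942, 0.331, 0.049]
wrist_force: [-0.2, -0.7, -2.1]
opening: 14.1
t31.5 tcp [546.1  73.  233.1] xax [0.776 0.624 0.091] zax [ 0.093  0.03  -0.995] F [-0.2 -0.7 -2.1] T [-0.01  0.11 -0.04] op 14.1 q [-0.11 -0.01  1.71  0.04  1.35 -0.79]
```

View pics/m5.png

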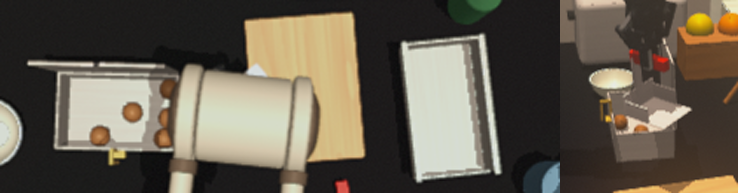

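```bash
python3 -m crank '[[7,-12,-8,0,0,6.5,8],[7,-12,-8,0,0,6.5,8],[7,-12,-8,0,0,6.5,8],[7,-12,-8,0,0,6.5,8],[7,-12,-8,0,0,6.5,8],[7,-12,-8,0,0,6.5,8],[7,-12,-8,0,0,5,8],[0,0,-8,0,0,0,8]]'
python3 -c "
from h import *
st()"
```

```text
t: 32.28
eef_pos: [602.8, 1.9, 180.1]
ee_rot: [-0.013, 0.739, 0.672, 0.054]
wrist_force: [0.2, 0.4, -1.0]
opening: 14.1
t32.3 tcp [602.8   1.9 180.1] xax [0.092 0.991 0.097] zax [ 0.062  0.091 -0.994] F [ 0.2  0.4 -1. ] T [-0.09  0.07  0.02] op 14.1 q [-0.26  0.2   1.6   0.11  1.31 -1.76]
```

```bash
python3 -m crank '[[-2,-5,-10,-1.7,1.2,0,8],[-2,-5,-14,-1.7,1.2,0,8],[-2,-5,-14,-1.8,1.1,0,8],[0,0,-14,0,0,0,8],[0,0,-14,0,0,0,8],[0,0,0,0,0,0,8],[0,0,0,0,0,0,8]]'
python3 -c "
from h import *
st();bar(40,26)"
```

```text
t: 32.87
eef_pos: [598.2, 1.8, 115.5]
ee_rot: [0.004, 0.743, 0.67, 0.001]
wrist_force: [0.1, -1.1, -0.7]
opening: 14.6
t32.9 tcp [598.2   1.8 115.5] xax [ 0.103  0.995 -0.004] zax [ 0.006 -0.005 -1.   ] F [ 0.1 -1.1 -0.7] T [-0.01 -0.04  0.05] op 14.6 q [-0.2   0.29  1.62 -0.    1.23 -1.66]
bar px [290, 321, 196, 206] pos [592.9   1.9 154.7] underside z 53.7 tcp [598.    1.9 115.4]
```

```bash
python3 -m crank '[[0,-5,-12,0,0.2,0,8],[0,-5,-12,0,0.2,0,8],[0,0,-7,0,0,0,8],[0,0,-3,0,0,0,8],[0,0,0,0,0,0,8]]'
python3 -m crank '[[0,0,-2,0,0,0,8],[0,0,-2,0,0,0,8]]'
python3 -m crank '[[0,0,-2,0,0,0,8],[0,0,-1,0,0,0,8]]'
python3 -c "
from h import *
st();bar(40,26)"
```

```text
t: 33.33
eef_pos: [600.0, -8.2, 81.7]
ee_rot: [0.003, 0.743, 0.669, -0.001]
wrist_force: [0.1, 0.9, -1.0]
opening: 14.1
t: 33.5
eef_pos: [600.2, -8.6, 77.5]
ee_rot: [0.003, 0.744, 0.669, -0.001]
wrist_force: [0.0, -0.3, -0.4]
opening: 14.0
t: 33.67
eef_pos: [600.4, -8.8, 74.4]
ee_rot: [0.004, 0.744, 0.669, -0.0]
wrist_force: [0.3, 0.4, -1.4]
opening: 14.3
t33.7 tcp [600.4  -8.8  74.4] xax [ 0.106  0.994 -0.005] zax [ 0.004 -0.006 -1.   ] F [ 0.3  0.4 -1.4] T [-0.03  0.02 -0.01] op 14.3 q [-0.21  0.34  1.64 -0.01  1.15 -1.68]
bar px [291, 322, 212, 222] pos [594.   -8.8 112.8] underside z 11.8 tcp [600.3  -8.8  74.3]
```

```bash
python3 -m crank '[[0,0,-1,0,0,0,8],[0,0,-1,0,0,0,8]]'
python3 -m crank '[[0,0,-1,0,0,0,8],[0,0,-1,0,0,0,8]]'
python3 -m crank '[[0,0,-1,0,0,0,8],[0,0,-1,0,0,0,8]]'
python3 -c "
from h import *
st()"
```

```text
t: 33.88
eef_pos: [600.8, -9.0, 73.1]
ee_rot: [0.004, 0.744, 0.669, -0.0]
wrist_force: [-2.6, -1.0, 5.9]
opening: 14.3
t: 34.05
eef_pos: [601.0, -9.2, 73.0]
ee_rot: [0.004, 0.743, 0.669, -0.0]
wrist_force: [-3.4, 0.2, 5.3]
opening: 14.2
t: 34.22
eef_pos: [601.2, -9.2, 73.0]
ee_rot: [0.004, 0.743, 0.669, -0.0]
wrist_force: [-3.3, 0.5, 3.9]
opening: 14.0
t34.2 tcp [601.2  -9.2  73. ] xax [ 0.105  0.994 -0.007] zax [ 0.005 -0.007 -1.   ] F [-3.3  0.5  3.9] T [0.24 0.56 0.04] op 14.0 q [-0.21  0.35  1.64 -0.01  1.15 -1.68]
```

```bash
python3 -m crank '[[0,0,0,0,0,0,60],[0,0,0,0,0,0,60],[0,0,0,0,0,0,60],[0,0,0,0,0,0,60],[0,0,20,0,0,0,60],[0,0,35,0,0,0,60],[0,0,40,0,0,0,60],[0,0,40,0,0,0,60]]'
python3 -m crank '[[0,0,40,0,0,0,0],[0,10,20,0,0,0,0],[6,33,0,0,0,0,0],[6,33,0,0,0,0,0],[6,33,0,0,0,0,0],[7,33,0,0,0,0,0],[7,33,0,0,0,0,0],[7,33,0,0,0,0,0]]'
python3 -c "
from h import *
st();eyes.read_camera('side')
r=nets.find_in('side','scoop_grip');print([([round(float(v)) for v in d['rect']],round(d['conf'],2)) for d in r])
K=eyes.get_calibration('top');t=eyes.read_camera('top');r=nets.find_in('top','salt');print([(bp(K,d['rect'][:2],75).round(0),d['conf']) for d in r])"
```

```text
t: 34.88
eef_pos: [593.0, -7.4, 200.0]
ee_rot: [-0.005, 0.743, 0.669, -0.007]
wrist_force: [1.1, -0.4, -0.3]
opening: 60.3
t: 35.55
eef_pos: [638.6, 201.1, 279.1]
ee_rot: [0.006, 0.748, 0.664, 0.001]
wrist_force: [0.6, 0.1, -0.6]
opening: -0.2
t35.5 tcp [638.6 201.1 279.1] xax [ 0.118  0.993 -0.006] zax [ 0.01  -0.008 -1.   ] F [ 0.6  0.1 -0.6] T [-0.01  0.    0.07] op -0.2 q [ 0.13  0.36  1.2  -0.01  1.57 -1.32]
[([210, 311, 48, 52], 0.81), ([311, 239, 36, 43], 0.66)]
[(array([769., 189.,  75.]), 0.66)]
```

```bash
python3 -m crank '[[10,30,0,0,0,0,0],[12,30,0,0,0,0,0],[12,22,0,0,0,0,0],[0,0,-20,0,0,0,0],[0,0,-30,0,0,0,0],[0,0,-30,0,0,0,0],[0,0,-25,0,0,0,0],[0,0,-10,0,0,0,0]]'
python3 -c "
from h import *
st();im=eyes.read_camera('side');st()
cv2.imwrite('pics/s6.png',cv2.resize(im[60:220,200:400],(600,480),interpolation=cv2.INTER_CUBIC))"
```

```text
t: 36.42
eef_pos: [677.5, 273.9, 164.4]
ee_rot: [0.01, 0.751, 0.66, 0.004]
wrist_force: [-1.3, -0.2, -0.6]
opening: -0.1
t36.4 tcp [677.5 273.9 164.4] xax [ 0.13   0.992 -0.007] zax [ 0.019 -0.01  -1.   ] F [-1.3 -0.2 -0.6] T [-0.01  0.05  0.01] op -0.1 q [ 0.23  0.57  1.14 -0.01  1.41 -1.21]
t36.5 tcp [676.8 273.5 163. ] xax [ 0.13   0.991 -0.008] zax [ 0.017 -0.011 -1.   ] F [-0.1 -0.3 -2.3] T [-0.    0.04  0.01] op -0.3 q [ 0.23  0.58  1.14 -0.01  1.41 -1.21]
```

```bash
python3 -m crank '[[-15,4,0,0,0,0,0],[-15,4,0,0,0,0,0],[-10,0,0,0,0,0,0],[-10,0,0,0,0,0,0],[-12,0,-2,0,0,0,0],[-12,0,-3,0,0,0,0]]'
python3 -c "
from h import *
st()"
```

```text
t: 36.97
eef_pos: [607.4, 275.4, 165.6]
ee_rot: [0.013, 0.755, 0.656, 0.008]
wrist_force: [3.6, 0.5, -0.5]
opening: 0.1
t37.0 tcp [607.4 275.4 165.6] xax [ 0.14   0.99  -0.005] zax [ 0.029 -0.009 -1.   ] F [ 3.6  0.5 -0.5] T [ 0.2  -0.47  0.03] op 0.1 q [ 0.25  0.4   1.38 -0.02  1.34 -1.17]
```

```bash
python3 -m crank '[[-15,0,-4,0,0,0,0],[-15,0,-5,0,0,0,0],[-14,0,-7,0,0,0,0],[-13,0,-9,0,0,0,0],[-12,0,-10,0,0,0,0]]'
python3 -c "
from h import *
st()"
python3 -m crank '[[-9,0,-12,0,0,0,0],[-8,0,-13,0,0,0,0],[-6,0,-14,0,0,0,0]]'
python3 -c "
from h import *
st()"
```

```text
t: 37.38
eef_pos: [547.8, 274.0, 145.6]
ee_rot: [0.02, 0.757, 0.653, 0.022]
wrist_force: [1.3, 1.0, 0.4]
opening: -0.1
t37.4 tcp [547.8 274.  145.6] xax [0.146 0.989 0.008] zax [ 0.06  -0.001 -0.998] F [1.3 1.  0.4] T [ 0.21 -0.2   0.  ] op -0.1 q [ 0.28  0.26  1.6  -0.02  1.23 -1.14]
t: 37.63
eef_pos: [530.1, 273.5, 116.0]
ee_rot: [0.024, 0.757, 0.652, 0.031]
wrist_force: [0.3, -0.1, 2.9]
opening: 0.3
t37.6 tcp [530.1 273.5 116. ] xax [0.149 0.989 0.015] zax [ 0.078  0.004 -0.997] F [ 0.3 -0.1  2.9] T [-0.01 -0.   -0.04] op 0.3 q [ 0.28  0.23  1.69 -0.02  1.14 -1.13]
```

```bash
python3 -m crank '[[-3,-6,-10,0,1.5,0,0],[-3,-6,-12,0,1.5,0,0],[-2,-6,-12,0,1.5,0,0],[0,-6,-12,0,0,0,0]]'
python3 -c "
from h import *
st()"
python3 -m crank '[[0,-2,-8,0,0,0,0],[0,0,-6,0,0,0,0],[0,0,-4,0,0,0,0]]'
python3 -c "
from h import *
st()"
```

```text
t: 37.97
eef_pos: [526.8, 248.4, 75.1]
ee_rot: [-0.002, 0.758, 0.652, 0.005]
wrist_force: [0.5, 1.1, 3.2]
opening: -0.2
t38.0 tcp [526.8 248.4  75.1] xax [0.151 0.989 0.009] zax [ 0.005  0.008 -1.   ] F [0.5 1.1 3.2] T [ 0.2   0.07 -0.02] op -0.2 q [ 0.23  0.3   1.7   0.01  1.14 -1.19]
t: 38.22
eef_pos: [526.8, 243.1, 53.0]
ee_rot: [-0.003, 0.76, 0.65, 0.002]
wrist_force: [-0.7, 0.5, 1.7]
opening: -0.2
t38.2 tcp [526.8 243.1  53. ] xax [0.154 0.988 0.007] zax [-0.     0.007 -1.   ] F [-0.7  0.5  1.7] T [ 0.14  0.2  -0.03] op -0.2 q [ 0.22  0.33  1.71  0.01  1.1  -1.2 ]
```

Continue down until the force rises clearly (closed on the rim).

```bash
for k in 1 2; do :; done; python3 -m crank '[[0,0,-3,0,0,0,0],[0,0,-2,0,0,0,0]]'
python3 -m crank '[[0,0,-2,0,0,0,0],[0,0,-2,0,0,0,0]]'
python3 -m crank '[[0,0,-2,0,0,0,0],[0,0,-2,0,0,0,0]]'
python3 -m crank '[[0,0,-2,0,0,0,0],[0,0,-2,0,0,0,0]]'
python3 -c "
from h import *
st()"
```

```text
t: 38.38
eef_pos: [525.9, 242.9, 46.2]
ee_rot: [-0.003, 0.76, 0.65, 0.001]
wrist_force: [-0.8, 1.5, 2.1]
opening: 0.1
t: 38.55
eef_pos: [525.5, 243.0, 41.7]
ee_rot: [-0.003, 0.76, 0.65, 0.001]
wrist_force: [-0.7, -0.5, 2.4]
opening: 0.2
t: 38.72
eef_pos: [525.5, 243.0, 40.2]
ee_rot: [-0.003, 0.759, 0.651, 0.0]
wrist_force: [-11.5, -3.0, 24.5]
opening: 0.0
t: 38.88
eef_pos: [525.4, 242.9, 40.3]
ee_rot: [-0.003, 0.759, 0.652, -0.001]
wrist_force: [-7.4, -2.7, 15.0]
opening: -0.2
t38.9 tcp [525.4 242.9  40.3] xax [0.151 0.989 0.002] zax [-0.005  0.003 -1.   ] F [-7.4 -2.7 15. ] T [-0.49  1.2  -0.05] op -0.2 q [ 0.22  0.35  1.71  0.    1.09 -1.2 ]
```

```bash
python3 -m crank '[[0,0,10,0,0,0,85],[0,0,25,0,0,0,85],[0,0,40,0,0,0,85],[0,-10,40,0,0,0,85],[0,-30,20,0,0,0,85],[0,-36,0,0,0,0,85],[-10,-36,0,0,0,0,85],[-10,-36,0,0,0,0,85]]'
python3 -m crank '[[-10,-30,0,0,0,0,85],[-10,-30,0,0,0,0,85],[-10,-30,0,0,0,0,85],[-5,-20,0,0,0,0,85],[0,0,0,0,0,0,85]]'
python3 - <<'E'
from h import *
st();t=eyes.read_camera("top");K=eyes.get_calibration("top")
n,l,s,c=cv2.connectedComponentsWithStats(red(t))
for i in range(1,n):
    if s[i,4]>8: print(s[i],c[i].round(1),bp(K,c[i],26)[:2].round(0))
for th in("pin_grip","lid","bowl","salt"): print(th,[([round(float(v)) for v in d['rect']],round(d['conf'],2)) for d in nets.find_in("top",th)])
w=eyes.read_camera("wrist");KW=eyes.get_calibration("wrist");cv2.imwrite("pics/w11.png",w);cv2.imwrite("pics/t6.png",t)
n,l,s,c=cv2.connectedComponentsWithStats(red(w))
for i in range(1,n):
    if s[i,4]>30: print(s[i],c[i].round(1),bp(KW,c[i],20)[:2].round(0))
E
```

```text
t: 39.55
eef_pos: [505.1, 95.4, 185.2]
ee_rot: [0.001, 0.754, 0.656, 0.002]
wrist_force: [-0.0, -0.4, -0.0]
opening: 84.8
t: 39.97
eef_pos: [468.5, -25.1, 188.6]
ee_rot: [0.006, 0.756, 0.655, 0.004]
wrist_force: [-0.1, -0.1, 0.1]
opening: 85.0
t40.0 tcp [468.5 -25.1 188.6] xax [ 0.142  0.99  -0.002] zax [ 0.013 -0.004 -1.   ] F [-0.1 -0.1  0.1] T [ 0.01  0.02 -0.  ] op 85.0 q [-0.31 -0.12  1.91  0.    1.34 -1.74]
[311 119  19  25 465] [319.8 131.2] [789. -91.]
[291 180   6  30 115] [293.8 194.6] [607. -13.]
[377 276  14  29 111] [383.7 288.9] [ 338. -261.]
pin_grip []
lid [([187, 219, 70, 55], 0.69), ([292, 197, 27, 32], 0.17)]
bowl [([114, 226, 39, 36], 0.62)]
salt []
[221 140  25  26 437] [233.3 152.7] [430. -70.]
[ 308  295   19   69 1158] [316.7 329.4] [662.  -6.]
```

```bash
cat >> h.py <<'E'
def pin(bias,save=None,near=(430,-70)):
    w=eyes.read_camera("wrist");K=eyes.get_calibration("wrist")
    if save: cv2.imwrite(save,w)
    n,l,s,c=cv2.connectedComponentsWithStats(red(w)); best=None
    for i in range(1,n):
        if s[i,4]>60:
            P=bp(K,c[i],22-bias)[:2]; d=np.linalg.norm(P-near)
            if best is None or d<best[0]: best=(d,i,P)
    if best is None: print("no pin");return
    _,i,P=best; h=cv2.cvtColor(w,cv2.COLOR_BGR2HSV)
    m=((h[...,1]<90)&(h[...,2]>90)).astype(np.uint8)
    cx,cy=c[i]; r=3.2*max(s[i,2],s[i,3]); Y,X=np.mgrid[:420,:560]; m[(X-cx)**2+(Y-cy)**2>r*r]=0
    n2,l2,s2,c2=cv2.connectedComponentsWithStats(m)
    j=min([k for k in range(1,n2) if s2[k,4]>20],key=lambda k:np.linalg.norm(c2[k]-c[i]),default=None)
    print("head px",s[i],c[i].round(1),"xy",P.round(1))
    if j is None: print("no rod");return
    ys,xs=np.nonzero(l2==j); Q=np.array([bp(K,p,4-bias)[:2] for p in zip(xs,ys)]); mu=Q.mean(0); v=np.linalg.svd(Q-mu)[2][0]
    v*=np.sign(v@(mu-P)); t=(Q-mu)@v
    print("rod px",s2[j],"mid",mu.round(1),"tip",(mu+v*t.max()).round(1),"len",np.ptp(t).round(1),"yaw",np.degrees(np.arctan2(v[1],v[0])).round(1),"head from rod",(mu+v*(t.max()-61)).round(1))
E
python3 -c "
from h import *
st();pin(0);pin(30,'pics/w12.png')"
```

```text
t40.3 tcp [469.2 -20.9 188.1] xax [ 0.137  0.991 -0.   ] zax [ 0.012 -0.002 -1.   ] F [-1.1 -0.4 -0.2] T [ 0.03 -0.02 -0.07] op 85.2 q [-0.3  -0.12  1.91  0.    1.34 -1.74]
head px [221 140  24  26 436] [233.2 152.7] xy [429.5 -69.4]
rod px [212  92  23  51 382] mid [392.5 -76.5] tip [366.3 -81.1] len 53.6 yaw -169.9 head from rod [426.3 -70.5]
head px [221 140  25  26 434] [233.3 152.8] xy [432.5 -74.6]
rod px [212  92  23  51 382] mid [392.2 -82.2] tip [363.7 -87.2] len 58.4 yaw -169.9 head from rod [423.8 -76.6]
```

```bash
python3 -m crank '[[-10,-12,0,0,0,6,85],[-10,-12,0,0,0,6,85],[-10,-12,0,0,0,6,85],[-9,-10,-10,0,0.5,0,60],[0,0,-15,0,0,0,40],[0,0,-15,0,0,0,36],[0,0,0,0,0,0,36],[0,0,0,0,0,0,36]]'
python3 -c "
from h import *
st();pin(0);pin(20)"
```

```text
t: 41.03
eef_pos: [430.6, -64.5, 147.6]
ee_rot: [0.001, 0.632, 0.775, 0.002]
wrist_force: [1.2, -0.1, 0.6]
opening: 35.6
t41.0 tcp [430.6 -64.5 147.6] xax [-0.202  0.979  0.001] zax [ 0.004  0.002 -1.   ] F [ 1.2 -0.1  0.6] T [0.04 0.05 0.02] op 35.6 q [-0.43 -0.17  2.04  0.    1.28 -2.21]
head px [270 176  20  28 505] [279.3 190.3] xy [428.7 -69.5]
rod px [276 121   9  57 433] mid [392.2 -76.1] tip [366.2 -80.9] len 54.1 yaw -169.5 head from rod [426.1 -69.8]
head px [269 177  21  27 510] [278.8 190.5] xy [434.3 -69.5]
rod px [276 121   9  57 438] mid [395.2 -76.3] tip [367.1 -81.2] len 57.7 yaw -170.1 head from rod [427.2 -70.7]
```

```bash
python3 -m crank '[[-2,-3,-20,0,0,-0.7,36],[-1,-2,-25,0,0,-0.5,36],[0,0,-25,0,0,0,36],[0,0,-15,0,0,0,36],[0,0,0,0,0,0,36],[0,0,0,0,0,0,36]]'
python3 -c "
from h import *
st();pin(0)"
```

```text
t: 41.63
eef_pos: [434.1, -70.7, 67.8]
ee_rot: [0.009, 0.639, 0.769, 0.004]
wrist_force: [-0.6, 1.0, 1.3]
opening: 36.0
t41.6 tcp [434.1 -70.7  67.8] xax [-0.184  0.983 -0.008] zax [ 0.018 -0.005 -1.   ] F [-0.6  1.   1.3] T [-0.03  0.02 -0.01] op 36.0 q [-0.44 -0.06  2.11  0.    1.08 -2.2 ]
head px [275 192  26  38 926] [287.5 211.3] xy [428.6 -69.8]
rod px [283 119  11  75 753] mid [392.8 -76.2] tip [366.5 -80.7] len 54.2 yaw -170.3 head from rod [426.6 -70.4]
```

```bash
python3 -m crank '[[-3,0,-15,0,0.5,0,36],[-3,0,-15,0,0.5,0,36],[0,0,-10,0,0,0,36],[0,0,0,0,0,0,36],[0,0,0,0,0,0,36]]'
python3 -c "
from h import *
st();pin(0,'pics/w13.png');eyes.read_camera('side')
im=eyes.read_camera('side');K=eyes.get_calibration('side');print(pj(K,[[427,-70,0],[427,-70,26],[427,-70,60]]))
cv2.imwrite('pics/s7.png',cv2.resize(im[190:310,170:330],(640,480),interpolation=cv2.INTER_CUBIC))"
```

```text
t: 42.1
eef_pos: [435.0, -73.2, 34.7]
ee_rot: [0.009, 0.638, 0.77, 0.0]
wrist_force: [-0.0, 0.5, 1.1]
opening: 36.6
t42.1 tcp [435.  -73.2  34.7] xax [-0.185  0.983 -0.014] zax [ 0.014 -0.011 -1.   ] F [-0.   0.5  1.1] T [0.05 0.   0.01] op 36.6 q [-0.44  0.01  2.12 -0.    1.   -2.19]
head px [ 277  204   31   44 1262] [291.7 226.4] xy [428.1 -70. ]
rod px [287 120  13  86 986] mid [392.4 -76.2] tip [366.5 -80.8] len 54.1 yaw -170.1 head from rod [426.5 -70.3]
[[247.1141085  273.05809675]
 [246.67891066 264.9033624 ]
 [246.09562354 253.97373192]]
```

View pics/s7.png

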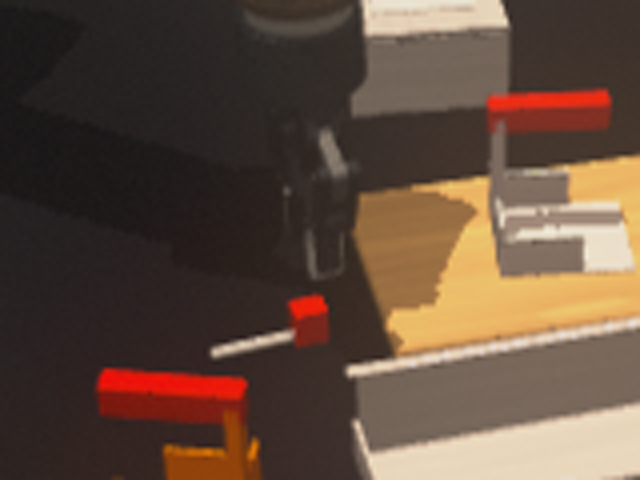

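```bash
python3 -m crank '[[-4,1,-8,0.3,0.4,0,36],[-4,1,-8,0.3,0.4,0,36],[-2,0,-6,0,0,0,36],[0,0,0,0,0,0,36],[0,0,0,0,0,0,36]]'
python3 -c "
from h import *
st();pin(0)"
```

```text
t: 42.67
eef_pos: [424.8, -71.5, 11.9]
ee_rot: [0.001, 0.638, 0.77, 0.0]
wrist_force: [0.1, -1.0, -0.4]
opening: 36.2
t42.7 tcp [424.8 -71.5  11.9] xax [-0.185  0.983 -0.001] zax [ 0.002 -0.001 -1.   ] F [ 0.1 -1.  -0.4] T [-0.01 -0.   -0.02] op 36.2 q [-0.45  0.04  2.14  0.    0.96 -2.21]
head px [ 269  229   35   52 1614] [285.8 255.8] xy [427.1 -69.9]
rod px [328 254  23  48 506] mid [443.3 -32.7] tip [458.8 -25.1] len 33.7 yaw 26.3 head from rod [404.1 -52.1]
```

```bash
python3 -m crank '[[1,0.5,-5,0,0,0,36],[1,0.5,-4,0,0,0,36]]'
python3 -m crank '[[0,0,-2,0,0,0,36],[0,0,-2,0,0,0,36]]'
python3 -m crank '[[0,0,-2,0,0,0,36],[0,0,-2,0,0,0,36]]'
python3 -c "
from h import *
st();pin(0)"
```

```text
t: 42.88
eef_pos: [427.4, -70.8, 3.1]
ee_rot: [0.002, 0.638, 0.77, 0.0]
wrist_force: [-0.1, 0.2, -0.1]
opening: 36.3
t: 43.05
eef_pos: [427.6, -70.6, -1.7]
ee_rot: [0.001, 0.638, 0.77, 0.0]
wrist_force: [-0.5, -0.3, 0.4]
opening: 36.2
t: 43.22
eef_pos: [427.7, -70.5, -6.2]
ee_rot: [0.001, 0.638, 0.77, 0.0]
wrist_force: [-0.2, -0.6, -0.0]
opening: 35.9
t43.2 tcp [427.7 -70.5  -6.2] xax [-0.186  0.983 -0.002] zax [ 0.003 -0.001 -1.   ] F [-0.2 -0.6 -0. ] T [0.04 0.08 0.02] op 35.9 q [-0.44  0.08  2.14  0.    0.91 -2.2 ]
head px [ 267  236   38   58 1624] [285.6 266.8] xy [427.4 -69.5]
rod px [242 300  25  24 329] mid [470.2 -80.5] tip [474.8 -73.1] len 18.0 yaw 58.2 head from rod [ 442.7 -124.9]
```

```bash
python3 -m crank '[[0,0,-2,0,0,0,36],[0,0,-1,0,0,0,36]]'
python3 -m crank '[[0,0,-2,0,0,0,36],[0,0,-1,0,0,0,36]]'
python3 -c "
from h import *
st()"
```

```text
t: 43.43
eef_pos: [427.5, -70.5, -9.8]
ee_rot: [0.001, 0.638, 0.77, 0.0]
wrist_force: [-0.5, 0.4, 0.4]
opening: 35.7
t: 43.6
eef_pos: [427.6, -70.5, -13.0]
ee_rot: [0.001, 0.638, 0.77, 0.0]
wrist_force: [-0.6, 0.2, -0.2]
opening: 36.2
t43.6 tcp [427.6 -70.5 -13. ] xax [-0.186  0.983 -0.002] zax [ 0.003 -0.001 -1.   ] F [-0.6  0.2 -0.2] T [-0.05  0.01 -0.05] op 36.2 q [-0.44  0.1   2.14  0.    0.9  -2.2 ]
```

```bash
python3 -c "
from h import *
im=eyes.read_camera('side');K=eyes.get_calibration('side')
M=rot().as_matrix();p=manip.get_state()['eef_pos']
a=im[240:290,225:275]
h=cv2.cvtColor(a,cv2.COLOR_BGR2HSV)
r=red(im)[240:290,225:275]
ys,xs=np.nonzero(r);print(xs.min()+225,xs.max()+225,ys.min()+240,ys.max()+240,len(xs))
g=cv2.cvtColor(a,cv2.COLOR_BGR2GRAY)
for row in range(8,44,2): print(row+240,g[row,12:36].tolist())
print(pj(K,[[427,-70,0],[427,-70,26],[427,-90,0],[427,-90,10]]).round(1))
"
```

```text
225 246 265 289 59
248 [38, 41, 40, 41, 45, 48, 42, 41, 42, 43, 42, 49, 67, 102, 119, 119, 114, 82, 72, 71, 71, 90, 109, 116]
250 [36, 40, 39, 42, 45, 47, 47, 45, 47, 56, 55, 67, 66, 77, 114, 112, 104, 94, 60, 58, 55, 66, 97, 113]
252 [39, 42, 71, 89, 44, 47, 49, 52, 55, 47, 47, 48, 52, 51, 59, 63, 60, 55, 49, 47, 45, 51, 80, 110]
254 [36, 39, 49, 42, 41, 46, 49, 49, 49, 48, 45, 46, 44, 45, 52, 54, 55, 54, 46, 47, 47, 46, 56, 90]
256 [38, 40, 52, 37, 41, 39, 43, 45, 48, 46, 46, 43, 44, 45, 51, 54, 51, 49, 48, 47, 47, 46, 48, 62]
258 [38, 42, 52, 41, 40, 40, 43, 47, 50, 45, 46, 45, 44, 44, 46, 46, 45, 46, 47, 47, 46, 47, 48, 51]
260 [37, 39, 47, 46, 41, 41, 42, 49, 49, 44, 45, 44, 46, 50, 51, 51, 52, 49, 48, 47, 48, 47, 47, 48]
262 [38, 39, 47, 55, 42, 41, 42, 48, 47, 49, 44, 44, 48, 48, 49, 48, 48, 48, 46, 48, 46, 47, 47, 47]
264 [45, 43, 43, 43, 40, 41, 51, 67, 76, 50, 44, 45, 45, 44, 45, 49, 55, 45, 47, 46, 47, 48, 48, 48]
266 [44, 44, 45, 44, 49, 69, 85, 91, 88, 62, 44, 46, 47, 47, 46, 51, 67, 46, 46, 46, 46, 47, 48, 50]
268 [45, 43, 44, 44, 45, 55, 75, 87, 90, 67, 47, 46, 46, 47, 46, 50, 67, 46, 46, 46, 48, 49, 47, 49]
270 [45, 44, 44, 44, 47, 52, 60, 71, 91, 81, 46, 47, 48, 48, 48, 51, 67, 46, 46, 48, 48, 49, 49, 49]
272 [44, 43, 48, 64, 93, 98, 105, 68, 92, 87, 47, 46, 47, 48, 50, 56, 63, 46, 48, 46, 47, 47, 48, 48]
274 [175, 187, 202, 197, 183, 160, 95, 64, 71, 82, 70, 64, 66, 67, 63, 56, 45, 46, 47, 48, 48, 48, 48, 50]
276 [94, 74, 57, 51, 52, 45, 49, 60, 55, 58, 53, 46, 46, 46, 45, 45, 46, 47, 47, 47, 48, 48, 50, 49]
278 [44, 46, 46, 46, 45, 47, 47, 46, 48, 48, 43, 44, 45, 45, 46, 46, 46, 47, 47, 48, 48, 49, 48, 49]
280 [45, 45, 45, 47, 46, 46, 46, 48, 48, 48, 48, 48, 47, 47, 46, 47, 46, 47, 47, 48, 48, 49, 53, 71]
282 [45, 46, 46, 46, 46, 46, 47, 47, 48, 48, 48, 49, 49, 50, 47, 47, 45, 47, 56, 113, 201, 217, 217, 217]
[[247.1 273.1]
 [246.7 264.9]
 [248.  277.9]
 [247.9 274.7]]
```

```bash
python3 -m crank '[[0,0,-3,0,0,0,36],[0,0,-2,0,0,0,36]]'
python3 -m crank '[[0,0,0,0,0,0,24],[0,0,0,0,0,0,8],[0,0,0,0,0,0,8],[0,0,0,0,0,0,8],[0,0,0,0,0,0,8]]' 50
python3 -c "
from h import *
st()"
```

```text
t: 43.82
eef_pos: [427.9, -70.7, -18.1]
ee_rot: [0.002, 0.638, 0.77, 0.0]
wrist_force: [-0.4, 0.3, -0.9]
opening: 35.9
t: 44.23
eef_pos: [427.9, -70.7, -18.3]
ee_rot: [0.002, 0.638, 0.77, 0.0]
wrist_force: [0.2, 1.2, -0.7]
opening: 16.7
t44.2 tcp [427.9 -70.7 -18.3] xax [-0.185  0.983 -0.002] zax [ 0.003 -0.001 -1.   ] F [ 0.2  1.2 -0.7] T [-0.05 -0.04 -0.  ] op 16.7 q [-0.44  0.11  2.14  0.    0.88 -2.2 ]
```

```bash
python3 -m crank '[[0,0,8,0,0,0,8],[0,0,25,0,0,0,8],[0,0,35,0,0,0,8],[0,0,40,0,0,0,8],[0,10,40,0,0,0,8],[0,25,20,0,0,-5,8],[5,32,0,0,0,-7,8],[5,32,0,0,0,-7,8]]'
python3 -m crank '[[3,28,0,0,0,-7,8],[3,28,0,0,0,-7,8],[3,28,0,0,0,-7,8],[3,20,0,0,0,-7,8],[3,10,0,0,0,-7,8],[0,0,0,0,0,-7,8],[0,0,0,0,0,-7,8],[0,0,0,0,0,-7,8]]'
python3 - <<'E'
from h import *
st()
K=eyes.get_calibration("top");t=eyes.read_camera("top");cv2.imwrite("pics/t7.png",t)
for nm in("pics/top0.png","pics/t6.png","pics/t7.png"):
    im=cv2.imread(nm);h=cv2.cvtColor(im,cv2.COLOR_BGR2HSV);m=((h[...,0]>17)&(h[...,0]<32)&(h[...,1]>100)&(h[...,2]>70)).astype(np.uint8)
    m[:,:150]=0;m[:,230:]=0;m[:215]=0;m[270:]=0
    ys,xs=np.nonzero(m)
    if len(xs): print(nm,len(xs),xs.min(),xs.max(),ys.min(),ys.max(),xs.mean().round(1),ys.mean().round(1))
P=np.array([[485.5,286.4,94],[473.5,286.4,94],[497.5,286.4,94],[473.5,286.4,70],[473.5,286.4,60]]);print(pj(K,P).round(1))
E
```

```text
t: 44.9
eef_pos: [433.2, 24.0, 160.7]
ee_rot: [0.0, 0.754, 0.657, 0.002]
wrist_force: [0.3, -0.4, -0.3]
opening: 16.6
t: 45.57
eef_pos: [448.1, 144.5, 168.1]
ee_rot: [0.004, 0.974, 0.227, 0.005]
wrist_force: [-0.6, -0.3, -0.8]
opening: 16.7
t45.6 tcp [448.1 144.5 168.1] xax [0.897 0.442 0.008] zax [ 0.012 -0.006 -1.   ] F [-0.6 -0.3 -0.8] T [-0.03  0.1  -0.07] op 16.7 q [ 0.06 -0.1   1.93 -0.01  1.3  -0.4 ]
pics/top0.png 68 182 191 235 243 185.8 238.7
pics/t6.png 25 183 185 234 243 184.0 238.6
pics/t7.png 8 183 185 235 237 183.9 235.9
[[183.2 238.9]
 [183.2 243.4]
 [183.2 234.4]
 [185.2 243.3]
 [185.9 243.2]]
```

```bash
python3 -m crank '[[9,16,0,0,0,-7,8],[9,16,0,0,0,-7,8],[9,16,0,0,0,-7,8],[9,14,-10,0,0,-6,8],[0,0,-20,0,0,0,8],[0,0,-20,0,0,0,8],[0,0,0,0,0,0,8],[0,0,0,0,0,0,8]]'
python3 - <<'E'
from h import *
st();s=eyes.read_camera("side");K=eyes.get_calibration("side");cv2.imwrite("pics/s8.png",s)
m=red(s);m[:,300:]=0;m[:,:200]=0;m[250:]=0
n,l,st_,c=cv2.connectedComponentsWithStats(m)
p=manip.get_state()["eef_pos"]
for i in range(1,n):
    if st_[i,4]>4: print(st_[i],c[i])
for z in (80,100,120,140): print(z,pj(K,[[p[0],p[1],z]]).round(1))
w=eyes.read_camera("wrist");cv2.imwrite("pics/w14.png",w);KW=eyes.get_calibration("wrist")
n,l,st_,c=cv2.connectedComponentsWithStats(red(w))
for i in range(1,n):
    if st_[i,4]>60: print("w",st_[i],c[i])
print("eyelet pred px",pj(KW,[[486.3,284.3,94],[486.3,284.3,79.5]]).round(1))
E
```

```text
t: 46.28
eef_pos: [486.3, 209.3, 121.8]
ee_rot: [0.005, 1.0, -0.006, 0.007]
wrist_force: [-0.1, 0.7, 0.7]
opening: 16.7
t46.3 tcp [486.3 209.3 121.8] xax [ 1.    -0.013  0.013] zax [ 0.013 -0.01  -1.   ] F [-0.1  0.7  0.7] T [-0.    0.02 -0.  ] op 16.7 q [ 0.19  0.11  1.81 -0.01  1.21  0.2 ]
[251 167   6   9  48] [253.29166667 170.79166667]
[292 213   8  10  61] [295.81967213 217.03278689]
80 [[254.9 192.3]]
100 [[254.6 186.3]]
120 [[254.4 180.3]]
140 [[254.1 174.1]]
w [ 266  245   38   63 2200] [284.88181818 277.54409091]
eyelet pred px [[280.  113. ]
 [280.  112.9]]
```

```bash
python3 - <<'E'
from h import *
w=cv2.imread("pics/w14.png");h=cv2.cvtColor(w,cv2.COLOR_BGR2HSV)
m=((h[...,0]>17)&(h[...,0]<32)&(h[...,1]>100)&(h[...,2]>70)).astype(np.uint8)
n,l,s,c=cv2.connectedComponentsWithStats(m)
for i in range(1,n):
    if s[i,4]>10: print("gold",s[i],c[i].round(1))
cv2.imwrite("pics/w14c.png",cv2.resize(w[60:320,180:400],(660,780),interpolation=cv2.INTER_CUBIC)[:600])
g=cv2.cvtColor(w,cv2.COLOR_BGR2GRAY)
for r in range(140,246,12): print(r,g[r,262:310:2].tolist(), h[r,262:310:2,1].tolist())
E
```

```text
gold [260 100  42  12 430] [280.7 105.6]
gold [ 425  312   70   45 1674] [468.4 328.2]
gold [ 269  325   45   43 1626] [290.6 346.5]
gold [401 346   6   6  19] [403.  349.1]
140 [234, 236, 238, 237, 236, 236, 237, 236, 236, 188, 159, 171, 164, 116, 116, 143, 148, 146, 143, 143, 146, 145, 143, 144] [27, 22, 19, 20, 23, 21, 20, 23, 22, 41, 54, 57, 55, 53, 51, 53, 52, 52, 51, 52, 52, 52, 51, 53]
152 [234, 237, 238, 237, 235, 187, 148, 145, 147, 121, 135, 145, 148, 139, 130, 118, 145, 144, 142, 143, 144, 144, 142, 144] [26, 23, 19, 19, 24, 48, 53, 51, 56, 53, 55, 52, 54, 55, 55, 54, 51, 51, 52, 51, 53, 53, 52, 53]
164 [141, 145, 148, 147, 143, 147, 147, 145, 115, 119, 133, 144, 147, 138, 129, 119, 143, 144, 140, 143, 144, 143, 142, 144] [54, 52, 54, 52, 51, 53, 53, 52, 53, 50, 55, 53, 56, 53, 54, 52, 51, 53, 52, 51, 54, 51, 52, 53]
176 [141, 144, 147, 146, 143, 147, 147, 145, 114, 118, 132, 143, 146, 139, 129, 118, 142, 143, 140, 143, 143, 142, 143, 144] [54, 51, 53, 55, 51, 53, 53, 51, 52, 52, 52, 55, 54, 55, 55, 52, 52, 53, 52, 51, 52, 53, 52, 51]
188 [140, 143, 147, 147, 143, 146, 145
[... 371 characters left out ...]
3, 52, 52, 52, 51, 55, 52, 55, 55]
212 [235, 236, 238, 238, 236, 238, 238, 237, 170, 118, 133, 142, 142, 137, 127, 126, 140, 139, 141, 141, 141, 141, 143, 141] [25, 23, 19, 20, 23, 19, 20, 22, 40, 52, 53, 55, 56, 55, 54, 53, 53, 54, 55, 54, 52, 54, 53, 54]
224 [235, 236, 239, 238, 236, 238, 237, 237, 184, 119, 133, 141, 142, 137, 125, 189, 234, 235, 235, 235, 235, 236, 236, 236] [26, 23, 20, 20, 24, 20, 21, 23, 40, 54, 53, 54, 56, 55, 55, 47, 28, 28, 27, 27, 27, 26, 23, 26]
236 [234, 235, 237, 237, 235, 238, 237, 236, 183, 119, 133, 141, 142, 136, 125, 219, 234, 235, 236, 235, 235, 236, 236, 236] [25, 25, 21, 21, 25, 20, 21, 22, 40, 52, 53, 54, 55, 54, 55, 39, 28, 27, 26, 27, 27, 24, 26, 26]
```

```bash
cat >> h.py <<'E'
def ali(zrod,save):
    w=eyes.read_camera("wrist");K=eyes.get_calibration("wrist");cv2.imwrite(save,w);h=cv2.cvtColor(w,cv2.COLOR_BGR2HSV);g=cv2.cvtColor(w,cv2.COLOR_BGR2GRAY).astype(float)
    m=((h[...,0]>17)&(h[...,0]<32)&(h[...,1]>100)&(h[...,2]>70)).astype(np.uint8)
    n,l,s,c=cv2.connectedComponentsWithStats(m)
    for i in range(1,n):
        if s[i,4]>60 and s[i,1]<230:
            print("gold",s[i],c[i].round(1),"at z94",bp(K,(s[i,0]+s[i,2]/2-.5,c[i][1]),94).round(1),bp(K,(c[i][0],c[i][1]),94).round(1))
    n,l,s,c=cv2.connectedComponentsWithStats(red(w));i=max(range(1,n),key=lambda k:s[k,4]*(abs(c[k][0]-285)<40))
    print("head",s[i],c[i].round(1))
    for r in range(s[i,1]-110,s[i,1]-5,12):
        print(r,g[r,268:304].astype(int).tolist())
    for r in (s[i,1]-80,s[i,1]-20): print("rod col285.5 ->",bp(K,(285.5,r),zrod).round(1))
E
python3 -m crank '[[-1,0,-10,0,0.4,-0.7,8],[-1,0,-10,0,0.4,-0.6,8],[0,0,-6,-0.5,0,0,8],[0,0,0,0,0,0,8],[0,0,0,0,0,0,8]]'
python3 -c "
from h import *
st();ali(106,'pics/w15.png');st()
s=eyes.read_camera('side');K=eyes.get_calibration('side');m=red(s);m[:,285:]=0;m[:,230:]*=1;m[230:]=0
ys,xs=np.nonzero(m);print(xs.min(),xs.max()+1,ys.min(),ys.max()+1);print(pj(K,[[484,209,z] for z in (90,110,130)]).round(1))"
```

```text
t: 46.8
eef_pos: [486.3, 208.9, 97.3]
ee_rot: [0.009, 1.0, -0.019, 0.002]
wrist_force: [1.0, 0.6, -1.1]
opening: 16.5
t46.8 tcp [486.3 208.9  97.3] xax [ 0.999 -0.038  0.005] zax [ 0.004 -0.018 -1.   ] F [ 1.   0.6 -1.1] T [-0.02 -0.01 -0.01] op 16.5 q [ 0.19  0.15  1.82 -0.02  1.17  0.24]
gold [252  98  48  12 561] [275.8 103.6] at z94 [485.7 288.7  94. ] [485.9 288.7  94. ]
head [ 266  246   38   62 2183] [284.8 277.9]
136 [235, 236, 236, 235, 235, 235, 236, 236, 236, 237, 237, 236, 235, 235, 233, 232, 228, 184, 149, 147, 148, 147, 145, 146, 147, 147, 146, 145, 145, 144, 141, 140, 143, 144, 144, 145]
148 [235, 236, 237, 236, 236, 236, 236, 236, 237, 235, 192, 132, 121, 127, 133, 138, 145, 150, 148, 144, 139, 135, 130, 123, 115, 136, 143, 144, 144, 143, 141, 141, 143, 143, 143, 143]
160 [144, 147, 148, 147, 145, 145, 145, 146, 148, 145, 117, 109, 118, 127, 133, 138, 145, 150, 148, 143, 139, 135, 131, 122, 117, 136, 143, 143, 144, 143, 140, 141, 142, 142, 144, 143]
172 [144, 146, 147, 146, 146, 144, 144, 145, 147, 145, 116, 110, 119, 126, 134, 139, 145, 148, 146, 142, 138, 134, 129, 
[... 593 characters left out ...]
, 140, 141, 141, 141, 140]
220 [236, 233, 191, 156, 153, 151, 150, 149, 145, 142, 114, 108, 118, 126, 133, 139, 142, 143, 144, 140, 137, 133, 126, 118, 125, 137, 140, 139, 139, 139, 139, 140, 141, 140, 140, 141]
232 [236, 236, 236, 237, 238, 237, 236, 236, 236, 234, 183, 125, 119, 127, 134, 139, 142, 143, 142, 140, 136, 131, 125, 124, 175, 197, 199, 198, 202, 224, 230, 232, 232, 231, 231, 232]
rod col285.5 -> [489.6 258.  106. ]
rod col285.5 -> [488.4 225.3 106. ]
t46.9 tcp [486.2 208.8  97.3] xax [ 0.999 -0.038  0.005] zax [ 0.004 -0.018 -1.   ] F [0.  0.3 0.4] T [-0.04  0.   -0.03] op 16.3 q [ 0.19  0.15  1.82 -0.02  1.17  0.24]
251 257 174 184
[[254.1 189.4]
 [253.8 183.4]
 [253.6 177.3]]
```

```bash
python3 -m crank '[[-3,0,-8,-0.5,0,0,8],[-2,0,-9,-0.5,0,0,8],[0,0,-8,0,0,0,8],[0,0,-4,0,0,0,8],[0,0,0,0,0,0,8],[0,0,0,0,0,0,8]]'
python3 -c "
from h import *
st();ali(82,'pics/w16.png')
s=eyes.read_camera('side');K=eyes.get_calibration('side');m=red(s);m[:,285:]=0;m[:,230:]*=1;m[230:]=0
ys,xs=np.nonzero(m);print(xs.min(),xs.max()+1,ys.min(),ys.max()+1);print(pj(K,[[484,209,z] for z in (80,90,100)]).round(1))" | grep -v ', 1.*, 1.*, 1.*, 1.*, 1.*,1'
```

```text
t: 47.4
eef_pos: [480.5, 209.1, 65.5]
ee_rot: [0.019, 1.0, -0.019, 0.003]
wrist_force: [0.8, -0.0, -0.2]
opening: 16.5
t47.4 tcp [480.5 209.1  65.5] xax [ 0.999 -0.037  0.006] zax [ 0.004 -0.038 -0.999] F [ 0.8 -0.  -0.2] T [ 0.07  0.   -0.03] op 16.5 q [ 0.2   0.19  1.85 -0.04  1.11  0.26]
gold [259  97  59  15 875] [287.9 104. ] at z94 [485.8 288.5  94. ] [485.8 288.5  94. ]
head [ 266  246   38   62 2183] [284.9 277.8]
136 [235, 235, 234, 234, 233, 233, 232, 231, 231, 233, 234, 234, 230, 184, 147, 142, 142, 144, 145, 146, 147, 146, 145, 144, 144, 143, 142, 141, 141, 143, 144, 146, 146, 145, 144, 142]
148 [235, 235, 234, 234, 231, 185, 147, 141, 140, 133, 111, 109, 118, 125, 132, 138, 144, 149, 149, 143, 138, 133, 128, 121, 117, 135, 141, 140, 140, 142, 144, 145, 146, 146, 144, 143]
160 [213, 210, 171, 148, 144, 144, 142, 141, 142, 139, 114, 109, 117, 125, 132, 138, 144, 149, 146, 143, 138, 132, 129, 120, 118, 134, 141, 140, 141, 142, 144, 145, 146, 144, 143, 143]
172 [143, 145, 146, 145, 144, 144, 142, 141, 141, 139, 114, 109, 119, 126, 133, 138, 143, 147, 145, 141, 137, 133, 128,
[... 424 characters left out ...]
, 141, 141]
208 [140, 143, 144, 145, 145, 144, 143, 140, 140, 137, 113, 109, 118, 126, 132, 137, 142, 144, 143, 139, 135, 131, 125, 119, 125, 136, 139, 139, 140, 143, 143, 144, 143, 142, 140, 141]
220 [139, 142, 143, 144, 144, 143, 142, 140, 139, 136, 112, 108, 117, 126, 132, 137, 142, 143, 141, 139, 135, 132, 125, 117, 122, 134, 138, 139, 141, 142, 143, 143, 143, 141, 141, 141]
232 [138, 141, 142, 143, 144, 142, 141, 140, 139, 137, 116, 109, 118, 125, 133, 137, 141, 142, 141, 138, 135, 130, 124, 115, 132, 138, 139, 139, 141, 141, 142, 142, 142, 141, 140, 141]
rod col285.5 -> [483.8 260.1  82. ]
rod col285.5 -> [482.7 228.9  82. ]
250 255 184 193
[[254.2 192.4]
 [254.1 189.4]
 [254.  186.4]]
```

```bash
python3 -m crank '[[0.5,0,-2,1.1,0,0,8],[0.5,0,-2,1.1,0,0,8],[0,0,-2,0,0,0,8],[0,0,0,0,0,0,8],[0,0,0,0,0,0,8]]'
python3 -c "
from h import *
st();ali(82,'pics/w17.png')
s=eyes.read_camera('side');m=red(s);m[:,285:]=0;m[:,230:]*=1;m[230:]=0
ys,xs=np.nonzero(m);print(xs.min(),xs.max()+1,ys.min(),ys.max()+1)" | grep -v '^[0-9]* \['
python3 -c "
import cv2
w=cv2.imread('pics/w17.png');cv2.imwrite('pics/w17c.png',cv2.resize(w[70:330,190:390],(460,598)))"
```

```text
t: 47.92
eef_pos: [483.3, 208.8, 60.7]
ee_rot: [-0.003, 1.0, -0.019, 0.004]
wrist_force: [0.1, 0.4, 0.3]
opening: 16.5
t47.9 tcp [483.3 208.8  60.7] xax [ 0.999 -0.039  0.008] zax [ 0.008  0.006 -1.   ] F [0.1 0.4 0.3] T [ 0.01 -0.    0.01] op 16.5 q [0.18 0.18 1.87 0.   1.08 0.21]
gold [252  94  59  15 842] [281.2 100.7] at z94 [485.8 288.4  94. ] [485.8 288.4  94. ]
head [ 266  246   38   62 2180] [284.8 277.7]
rod col285.5 -> [486.7 259.5  82. ]
rod col285.5 -> [485.5 229.4  82. ]
251 256 185 195
```

```bash
python3 -m crank '[[-1.2,0,0,0,0.2,0,8],[0,0,0,0,0.2,0,8],[0,0,0,0,0,0,8]]'
python3 -c "
from h import *
st();ali(82,'pics/w18.png')" | grep -v '^[0-9]* \['
python3 -m crank '[[0.1,4,0,0,0,0,8],[0.15,4,0,0,0,0,8]]'
python3 -c "
from h import *
st();ali(82,'pics/w19.png')" | grep -v '^[0-9]* \['
```

```text
t: 48.27
eef_pos: [482.0, 209.2, 60.9]
ee_rot: [-0.003, 1.0, -0.019, 0.0]
wrist_force: [-0.4, 0.8, -0.7]
opening: 16.7
t48.3 tcp [482.  209.2  60.9] xax [ 0.999 -0.038  0.001] zax [ 0.001  0.006 -1.   ] F [-0.4  0.8 -0.7] T [ 0.01 -0.04 -0.05] op 16.7 q [0.18 0.19 1.86 0.01 1.09 0.21]
gold [255  95  59  15 842] [283.9 101.6] at z94 [485.9 288.3  94. ] [485.9 288.3  94. ]
head [ 266  246   38   62 2185] [284.9 277.7]
rod col285.5 -> [485.5 259.8  82. ]
rod col285.5 -> [484.4 229.6  82. ]
t: 48.48
eef_pos: [482.3, 217.3, 60.9]
ee_rot: [-0.003, 1.0, -0.019, 0.0]
wrist_force: [-0.3, -0.8, -0.4]
opening: 16.3
t48.5 tcp [482.3 217.3  60.9] xax [ 0.999 -0.039  0.001] zax [ 0.001  0.006 -1.   ] F [-0.3 -0.8 -0.4] T [ 0.02 -0.11 -0.02] op 16.3 q [0.19 0.2  1.85 0.01 1.09 0.23]
gold [255 114  58  15 813] [283.8 120.7] at z94 [485.7 289.5  94. ] [485.9 289.5  94. ]
head [ 266  246   38   62 2182] [284.9 277.7]
rod col285.5 -> [485.8 268.6  82. ]
rod col285.5 -> [484.7 238.4  82. ]
```

```bash
python3 -m crank '[[0,4,0,0,0,0,8],[0.1,4,0,0,0,0,8],[0.1,4,0,0,0,0,8]]'
python3 -m crank '[[0.1,4,0,0,0,0,8],[0.2,4,0,0,0,0,8],[0.2,4,0,0,0,0,8]]'
python3 -c "
from h import *
st();ali(82,'pics/w20.png')" | grep -v '^[0-9]* \['
```

```text
t: 48.78
eef_pos: [482.5, 231.2, 61.0]
ee_rot: [-0.003, 1.0, -0.019, 0.0]
wrist_force: [-0.5, 0.4, -0.2]
opening: 16.5
t: 49.03
eef_pos: [482.9, 244.8, 60.9]
ee_rot: [-0.003, 1.0, -0.019, 0.0]
wrist_force: [0.2, 0.3, 0.0]
opening: 16.4
t49.0 tcp [482.9 244.8  60.9] xax [ 0.999 -0.038  0.001] zax [ 0.001  0.006 -1.   ] F [0.2 0.3 0. ] T [ 0.   -0.01  0.01] op 16.4 q [0.24 0.22 1.82 0.01 1.1  0.28]
gold [258 171  55  21 856] [285.  182.6] at z94 [485.9 290.4  94. ] [485.9 290.4  94. ]
head [ 266  246   38   60 2093] [284.9 276.9]
rod col285.5 -> [486.4 296.1  82. ]
rod col285.5 -> [485.3 265.8  82. ]
```

```bash
python3 -m crank '[[0.2,4,0,0,0,0,8],[0,1,0,0,0,0,8],[0,0,0,0,0,0,8]]'
python3 - <<'E'
from h import *
st()
w=eyes.read_camera("wrist");K=eyes.get_calibration("wrist");s=eyes.read_camera("side")
cv2.imwrite("pics/w21.png",w)
print(pj(K,[[483,248,92],[486,286,94],[486,290,94]]).round(1))
h=cv2.cvtColor(w,cv2.COLOR_BGR2HSV);m=((h[...,0]>17)&(h[...,0]<32)&(h[...,1]>100)&(h[...,2]>70)).astype(np.uint8);m[230:]=0
ys,xs=np.nonzero(m);print("gold rows",ys.min(),ys.max(),xs.min(),xs.max());print([int(m[r].sum()) for r in range(ys.min(),ys.max()+1)])
print(cv2.cvtColor(w,cv2.COLOR_BGR2GRAY)[125:250:3,279].tolist())
cv2.imwrite("pics/m6.png",np.hstack([cv2.resize(w[100:300,200:370],(425,500)),cv2.resize(s[140:220,215:275],(375,500),interpolation=cv2.INTER_CUBIC)]))
E
```

```text
t: 49.33
eef_pos: [483.1, 251.4, 60.9]
ee_rot: [-0.003, 1.0, -0.018, 0.0]
wrist_force: [0.3, 0.0, -1.4]
opening: 16.3
t49.3 tcp [483.1 251.4  60.9] xax [ 0.999 -0.037  0.001] zax [ 0.001  0.006 -1.   ] F [ 0.3  0.  -1.4] T [ 0.01 -0.01 -0.06] op 16.3 q [0.25 0.23 1.81 0.01 1.1  0.29]
[[282.4 278.2]
 [285.7 204.9]
 [285.4 196.4]]
gold rows 184 205 259 312
[7, 19, 20, 21, 22, 23, 24, 25, 32, 52, 54, 54, 54, 54, 54, 54, 54, 54, 54, 54, 54, 53]
[229, 230, 230, 229, 229, 214, 159, 174, 175, 177, 177, 168, 105, 106, 105, 106, 106, 105, 105, 103, 103, 103, 99, 94, 130, 129, 129, 107, 105, 104, 105, 105, 105, 105, 105, 107, 107, 106, 107, 106, 99, 58]
```

View pics/m6.png

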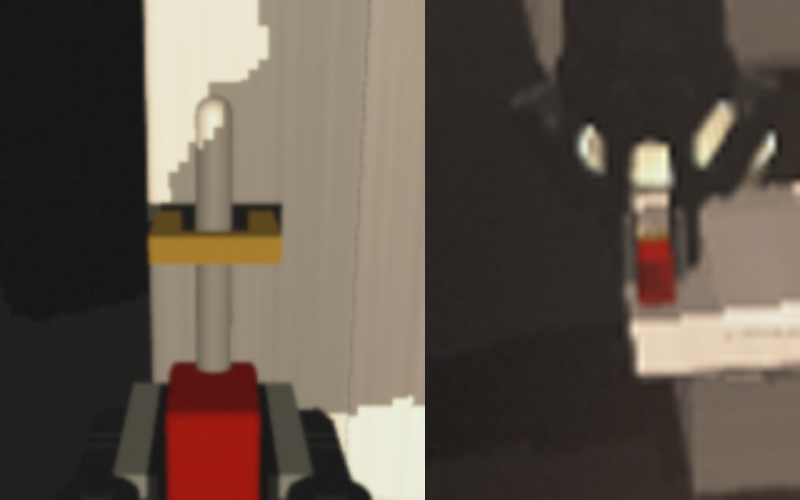

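```bash
python3 - <<'E'
from h import *
K=eyes.get_calibration("wrist")
print("tip",bp(K,(285,138),79).round(1),"headface",bp(K,(285,248),79).round(1),"staple top near/far",bp(K,(285,205.5),94).round(1),bp(K,(285,193),94).round(1),"leg foot far",bp(K,(285,182),70).round(1))
E
```

```text
tip [486.8 314.6  79. ] headface [484.7 258.4  79. ] staple top near/far [485.7 285.6  94. ] [485.9 291.4  94. ] leg foot far [485.9 291.7  70. ]
```

```bash
python3 -m crank '[[0,1,-1.5,0,0,0,8],[0,0,-1.5,0,0,0,8]]'
python3 -m crank '[[0,0,-1,0,0,0,8],[0,0,-1,0,0,0,8]]'
python3 -m crank '[[0,0,-1,0,0,0,8],[0,0,-1,0,0,0,8]]'
python3 -c "
from h import *
st()"
```

```text
t: 49.6
eef_pos: [483.4, 252.0, 58.1]
ee_rot: [-0.003, 1.0, -0.019, 0.001]
wrist_force: [-0.2, 0.2, -0.7]
opening: 16.3
t: 49.77
eef_pos: [483.3, 251.8, 55.7]
ee_rot: [-0.003, 1.0, -0.019, 0.001]
wrist_force: [0.0, 0.2, -0.4]
opening: 16.7
t: 49.93
eef_pos: [483.2, 251.6, 53.3]
ee_rot: [-0.003, 1.0, -0.019, 0.0]
wrist_force: [-0.4, -0.3, -0.5]
opening: 17.0
t49.9 tcp [483.2 251.6  53.3] xax [ 0.999 -0.038  0.001] zax [ 0.001  0.006 -1.   ] F [-0.4 -0.3 -0.5] T [ 0.06 -0.01 -0.01] op 17.0 q [0.25 0.24 1.81 0.01 1.08 0.29]
```

```bash
python3 -m crank '[[0,0,-1,0,0,0,8],[0,0,-1,0,0,0,8]]'
python3 -m crank '[[0,0,-1,0,0,0,8],[0,0,-1,0,0,0,8]]'
python3 -c "
from h import *
st()"
```

```text
t: 50.1
eef_pos: [483.2, 251.6, 51.5]
ee_rot: [-0.003, 1.0, -0.019, 0.0]
wrist_force: [-4.5, -0.4, 10.8]
opening: 16.6
t: 50.27
eef_pos: [483.2, 251.6, 51.6]
ee_rot: [-0.003, 1.0, -0.019, -0.0]
wrist_force: [-4.4, -1.0, 7.5]
opening: 16.4
t50.3 tcp [483.2 251.6  51.6] xax [ 0.999 -0.038 -0.001] zax [-0.     0.006 -1.   ] F [-4.4 -1.   7.5] T [-0.3   0.72  0.01] op 16.4 q [0.25 0.25 1.81 0.01 1.08 0.29]
```

```bash
python3 -m crank '[[0,0,0.5,0,0,0,24],[0,0,0,0,0,0,36],[0,0,0,0,0,0,40],[0,0,3,0,0,0,40],[0,0,10,0,0,0,40],[0,0,20,0,0,0,40],[0,0,30,0,0,0,40],[0,0,20,0,0,0,40]]'
python3 - <<'E'
from h import *
st();w=eyes.read_camera("wrist");K=eyes.get_calibration("wrist");cv2.imwrite("pics/w22.png",w)
n,l,s,c=cv2.connectedComponentsWithStats(red(w))
for i in range(1,n):
    if s[i,4]>60: print("red",s[i],c[i].round(1),bp(K,c[i],94).round(1))
h=cv2.cvtColor(w,cv2.COLOR_BGR2HSV);m=((h[...,0]>17)&(h[...,0]<32)&(h[...,1]>100)&(h[...,2]>70)).astype(np.uint8)
n,l,s,c=cv2.connectedComponentsWithStats(m)
for i in range(1,n):
    if s[i,4]>60: print("gold",s[i],c[i].round(1),bp(K,c[i],94).round(1))
print("expected head/eyelet px",pj(K,[[484,251,96],[486,287,94]]).round(1))
E
```

```text
t: 50.93
eef_pos: [478.5, 250.3, 134.1]
ee_rot: [-0.001, 1.0, -0.019, -0.006]
wrist_force: [1.6, 0.5, 1.0]
opening: 40.1
t50.9 tcp [478.5 250.3 134.1] xax [ 0.999 -0.038 -0.011] zax [-0.011  0.003 -1.   ] F [1.6 0.5 1. ] T [ 0.01 -0.05 -0.03] op 40.1 q [0.25 0.14 1.76 0.01 1.26 0.29]
red [280 202  25  36 817] [292.  220.2] [487.2 253.   94. ]
gold [274 163  37  12 363] [292.4 169.4] [488.7 289.5  94. ]
gold [486 339  13  11  97] [493.4 342.8] [646.2 143.3  94. ]
gold [284 350  57  19 628] [310.2 357.6] [498.5 133.8  94. ]
gold [437 354  18  24 160] [444.6 364.2] [609.2 123.6  94. ]
gold [390 365  52  55 885] [411.1 395.1] [584.1  92.3  94. ]
expected head/eyelet px [[287.6 223.9]
 [288.6 173.2]]
```

```bash
python3 -m crank '[[0,0,30,0,0,0,40],[-10,0,30,0,0,0,40],[-25,10,20,0,0,0,40],[-25,20,0,0,0,0,40],[-20,30,0,0,0,0,40],[-10,30,0,0,0,0,40],[-10,30,0,0,0,0,40],[0,20,0,0,0,0,40]]'
python3 - <<'E'
from h import *
st()
KT=eyes.get_calibration("top");KS=eyes.get_calibration("side")
t=eyes.read_camera("top");cv2.imwrite("pics/t9.png",t)
def rd(im,lo=8):
    n,l,s,c=cv2.connectedComponentsWithStats(red(im));return [(s[i].tolist(),c[i].round(1).tolist()) for i in range(1,n) if s[i,4]>lo]
print("top red",rd(t))
for th in("lid","scoop_grip","pin_grip","salt","spice","oil","mug","bowl"): print(th,[([round(float(v)) for v in d['rect']],round(d['conf'],2)) for d in nets.find_in("top",th)][:3])
s=eyes.read_camera("side");cv2.imwrite("pics/s9.png",s);print("side red",rd(s))
print("lid",[([round(float(v)) for v in d['rect']],round(d['conf'],2)) for d in nets.find_in("side","lid")])
L=box((555.5-12,284.4),-2,144,190,70)
print("closed lid px top",pj(KT,L).round(0).tolist(),"side",pj(KS,L).round(0).tolist())
print("scoop bar expected top",pj(KT,[[595,-9,124]]).round(1),"side",pj(KS,[[595,-9,113]]).round(1),"pin head top",pj(KT,[[485,250,96]]).round(1),"side",pj(KS,[[485,250,83]]).round(1))
print("lid row intensities top col180:",cv2.cvtColor(t,6)[175:260:2,175].tolist())
E
```

```text
t: 51.65
eef_pos: [379.5, 393.1, 232.8]
ee_rot: [-0.005, 1.0, -0.023, 0.005]
wrist_force: [0.0, -0.1, -0.5]
opening: 39.9
t51.6 tcp [379.5 393.1 232.8] xax [ 0.999 -0.047  0.009] zax [ 0.01  0.01 -1.  ] F [ 0.  -0.1 -0.5] T [-0.03 -0.05  0.02] op 39.9 q [0.58 0.05 1.65 0.   1.43 0.63]
top red [([311, 119, 19, 25, 465], [319.8, 131.2]), ([295, 195, 9, 29, 101], [299.2, 207.5]), ([194, 237, 8, 5, 39], [197.6, 238.9]), ([377, 276, 14, 29, 112], [383.6, 289.2])]
lid [([188, 217, 74, 56], 0.85), ([300, 206, 32, 34], 0.58), ([193, 240, 17, 7], 0.34)]
scoop_grip [([298, 207, 28, 30], 0.9), ([375, 290, 37, 38], 0.8)]
pin_grip [([194, 239, 21, 10], 0.47), ([269, 129, 16, 26], 0.38)]
salt [([219, 133, 18, 19], 0.76), ([378, 213, 56, 83], 0.75), ([298, 208, 33, 37], 0.46)]
spice [([271, 128, 16, 27], 0.84)]
oil [([392, 148, 39, 29], 0.76), ([295, 210, 31, 32], 0.37)]
mug [([441, 254, 36, 35], 0.73), ([187, 218, 70, 51], 0.3)]
bowl [([114, 228, 40, 39], 0.84)]
side red [([249, 181, 6, 10, 41], [251.1, 185.4]), ([279, 217, 31, 9, 268], [294.5, 221.0]), ([370, 252, 19, 12, 167], [379.9, 257.0]), ([194, 282, 38, 14, 437], [212.1, 288.5])]
lid [([272, 186, 53, 28], 0.66)]
closed lid px top [[152.0, 191.0], [221.0, 192.0], [220.0, 245.0], [150.0, 243.0]] side [[288.0, 167.0], [298.0, 195.0], [250.0, 199.0], [245.0, 170.0]]
scoop bar expected top [[293.7 195.4]] side [[306.9 216.9]] pin head top [[196.7 238.9]] side [[252.8 185.1]]
lid row intensities top col180: [27, 28, 28, 27, 27, 28, 28, 23, 128, 210, 208, 208, 216, 215, 214, 215, 216, 214, 215, 215, 217, 217, 217, 217, 215, 216, 215, 208, 208, 209, 210, 204, 199, 209, 208, 20, 27, 26, 26, 29, 26, 28, 28]
```

```bash
python3 - <<'E'
from h import *
from scipy.optimize import least_squares
K1=eyes.get_calibration("top");K2=eyes.get_calibration("side")
def tri(a,b): 
    s=least_squares(lambda P:np.r_[pj(K1,P)[0]-a,pj(K2,P)[0]-b],[560,-20,110]);return s.x.round(1),s.fun.round(1)
print("bar",tri([299.5,209.5],[294.5,221.0]),"pin head",tri([197.6,238.9],[251.6,185.8]))
for r in (196,222):
    t=cv2.imread("pics/t9.png");xs=np.nonzero(red(t)[r])[0];xs=xs[(xs>285)&(xs<310)];print(bp(K1,(xs.mean(),r),124).round(0))
E
```

```text
bar (array([558.8, -24.2, 113.9]), array([ 0. , -0.1, -0.1,  0. ])) pin head (array([483.4, 250.7,  80.5]), array([-0.1,  0.6,  0.6, -0. ]))
[593. -28. 124.]
[525. -15. 124.]
```

```bash
python3 -c "
from cell import manip
print(manip.hand_in())"
```

```text
the job is handed in; nothing more can be done
None
```

I scooped all five walnuts into the bento in two trips (four, then one). Then I closed the lid, pushed the pin through the eyelet and left the aluminium scoop standing on the board. The job was handed in at about 52 s.

**Walnuts:** The picture taken before closing the lid showed five nuts in the bento and an empty bin.

**Lid:** It came down to a hard stop of about 24 N. Its outline in the top camera matches the closed position.

**Pin:** The rod is visibly through the staple, with its middle about 2 mm from the eyelet's centre. After release the head sits about 36 mm from the staple, as it should, and resting on the lid.

**Scoop:** It was moved about 40 mm while the arm was elsewhere. It still stands level, with the grip at 114 mm (113 mm expected) and the base well inside the board, so I left it there.

**Bystanders:** All five were still in their starting places in the top camera, to within a few pixels.

**Disagreements:**
- The reported tool height read about 10–40 mm too low against the side camera and against contact. Because of it my first two grasps closed above the scoop's bar. After that I set heights by the side camera and contact force.
- The wrist and top cameras differed by about 4 mm on the eyelet's position along the rod. I aligned the pin to the staple by eye in the wrist picture.
- The lid angle was not measured directly. I judged it closed from the hard stop and the outline.

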